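# Load the table grill with mini pizzas and set its heat

### The job

Lift every frozen mini pizza from the wire rack with the orange-handled turner, never with the fingers, and leave each lying flat in the middle of its own lane of the grill's grate (any lane). Then lay the turner back flat in the middle of its white tile and let go of it, and only after that turn the grill's dial until the pointer lines up with the steel tab. Let no pizza fall on the counter, and leave the bowl, soap dispenser, container and mesh filter where they are.

Things in the scene. Friction and masses are not known exactly. Their poses are not given: they have to be found in the camera images.
- rack: Fixed steel wire rack, three lanes along its x axis at y = -98, 0, +98 mm, open at the -x end (robot side). A lane is two rails 5 mm wide, x = -55 to +55 mm, at 30 mm either side of the lane's middle (55 mm free between), tops 28 mm above the counter, undersides at 21 mm. Below only two 6 mm high cross bars at x = -48 and +48 mm. Origin: on the counter under the middle lane's middle.
- grill: Fixed table grill. Grate of three lanes along x at y = -98, 0, +98 mm, open at -x (robot side). A lane is two bars 5 mm wide, x = -55 to +50, 30 mm either side of its middle (55 mm free between), tops 34 mm above the counter. Floor between bars 10 mm high, x = -62 to +56; heating loop on it to 14 mm. Behind: console 30 mm high, x = +56 to +128. Origin: on counter under middle lane's middle.
- turner: Loose turner (spatula), 160 g, stands on its flat steel blade: 88 mm long (x = -55 to +33 mm, +x is the front edge), 42 wide, 4 thick. A thin neck at the rear rises to a level orange handle bar, x = -155 to -45 mm, 18 wide (y), 24 high, its middle 62 mm above the blade's underside. Origin: on the blade's underside, where the middle of a carried pizza should lie.
- turner_grip (a point): Middle of the turner's handle: x = -100 mm, z = +62 mm of the turner's frame; a good place to pinch the handle from above across its 18 mm width.
- turner_blade (a point): Middle of the underside of the turner's blade: x = -11 mm of the turner's frame.
- tile: Fixed white ceramic tile, 150 mm (x) by 130 mm (y), 5 mm thick, the turner's place. Origin: under its middle, on the counter.
- pizza1: Frozen mini pizza, a rigid disc 90 mm across and 12 mm thick, 90 g, lying across the two rails of a rack lane (may be absent). Origin: middle of its underside; z is up.
- pizza2: Frozen mini pizza, a rigid disc 90 mm across and 12 mm thick, 90 g, lying across the two rails of a rack lane (may be absent). Origin: middle of its underside; z is up.
- pizza3: Frozen mini pizza, a rigid disc 90 mm across and 12 mm thick, 90 g, lying across the two rails of a rack lane (may be absent). Origin: middle of its underside; z is up.
- dial (a joint): Dial angle in rad, 0 to 4.5, growing clockwise seen from above. Turns stiffly (about 0.03 N m) and stays where left. Each rad moves the pointer 30 mm towards -y of the grill. Its grip is an upright bar 42 mm long, 14 thick, 32 high, lying along the grill's x axis at 0 and turning with the dial.
- dial_grip (a point): On the dial's vertical axis, 7 mm below the top of the grip bar and 67 mm above the counter: the height to grip it from above; x = 88 mm, y = 100 mm of the grill's frame.
- pointer_tip (a point): Far (+x) end of the white pointer, a small bar 34 mm long and 4 mm wide that slides along the console (along the grill's y axis) as the dial is turned.
- tab: Small fixed steel tab, 4 mm wide at its narrow end, standing on the console just beyond the pointer's path: the mark for the heat wanted. Axes as the grill's. The pointer is lined up when its tip has the tab origin's y in the tab's frame. Origin: underside of the narrow end, on its middle line.
- bowl: White ceramic bowl upside down, 124 mm across, 64 mm high; to be left alone. Origin: middle of the underside.
- dispenser: Stainless steel soap dispenser with pump, 72 mm across, 161 mm high; to be left alone. Origin: middle of the underside.
- container: Clear plastic container with a white lid, 118 x 168 mm, 97 mm high; to be left alone. Origin: middle of the underside.
- filter: Upright cone-shaped steel mesh filter, 106 mm across and 91 mm high, with a handle at +y; to be left alone. Origin: middle of the underside.
Not all that is in view belongs to the job. What is shaped like the pizza2 but purple is not meant.

How it is judged:
By the outcome, as a careful person would: the job done as asked, in the order asked, and still so for the second after the job is handed in, with the robot touching nothing.
Of pizza1, pizza2, pizza3 only 2 to 3 are there at a start; the rules pass over those that are not, and their reading is None.
At some moment in a run one of turner may be knocked a few centimetres aside while the robot is not near it.
It also fails if it takes over 210 s, if anything falls off the work surface, if the arm or the gripper's body presses on something with over 40 N, if the wrist force passes 120 N, or if a joint passes its speed limit or range.

### The arm

A 6-joint arm with a two-finger parallel gripper is mounted at the origin on the work surface. World frame = base frame: x ahead of the robot, y to its left, z up, the work surface at z = 0. Lengths are in m, angles in degrees, forces in N, time in s.
With the tool pointing down it reaches from about 0.375 to 0.9 m from the base axis. Payload 3.1 kg.
Tool frame: the origin (TCP) lies between the finger pads; the fingertips stand 11 mm ahead of it and the grasp point (between the pads) lies 8 mm behind it; z points along the fingers, y is the line along which they close (so a half turn about z gives the same grasp; the last joint's range is limited). The gripper opens to 87 mm and grips with 3 to 60 N. Pads are 19 mm wide; open, the fingers measure 117 mm over their backs; the gripper's body (75 mm by 190 mm) begins 51 mm behind the grasp point.
Start: joints at [-76.519, 30.224, 82.088, -0, 67.689, -10.227], TCP at [0.251, -0.572, 0.234] pointing down, gripper open.
Joint ranges: [-176.69, 176.69], [-43.24, 126.21], [12.49, 139.97], [-82, 262], [0, 151.66], [-163.58, 163.58]. Speed limits (degrees/s): [159.86, 159.86, 180, 180, 180, 180].

### API

Orientations are given as a 3x3 rotation matrix whose columns are the frame's x, y, z axes.
In Python, from rig import bot, viewer, workorder, models gives the robot as it stands.
- The arm moves only by the shell command python3 -m jog 'ROWS'. ROWS is JSON, a list of rows, each a list of 7 numbers: the opening, from 0 (shut) to 1 (fully open), then the shift along the tool's x, y, z in m, then the turn, a rotation vector about the tool's x, y, z in degrees. In form: [[claw, x, y, z, ax, ay, az], ...]. A call has 1 to 20 rows; each row is the pose to reach, as a shift and turn from the pose commanded when the call began, along the tool's axes at that moment; what a row does not reach only later rows make up. A row lasts 1/8 s, in which the tool goes at most 62.5 mm and 10.7 degrees, less where a joint would pass 70% of its speed; a pose out of reach is approached as far as the arm can. A call with a gripper value outside its range is refused whole. The fingers move at their own pace and stop on an object; the grip force is fixed at half the most. Time passes only in rows, so rows that repeat a pose let the fingers close. It gives the time, the measured TCP pose, the force, the opening and the grip force at its end, in the units of the state.
- bot.read_state(): the state, without advancing time (a new reading comes with each control period).
- viewer.capture(name): name is "side" or "top"; returns (picture, depth): 480x640x3 uint8, blue, green, red; 480x640 float32, m along the optical axis (not along the pixel's ray), 0 where there is no reading.
- viewer.camera_info(name): a dict with "fx", "fy", "cx", "cy" (pixels), "world_to_cam" (4x4, takes a point from world to camera coordinates). Camera axes: x right, y down, z forward; pixel columns grow to the right and rows downward; lengths in m; the calibration is good to about 2 mm. A picture is of the moment at which its call begins. camera_info takes no time and is no camera call.
- workorder.hand_in(): hands the job in; it is judged then, once.
Trained networks look in the newest picture that a camera, given by its name, has taken for a name from the list of things; names that differ only in an ending like _2 or _b are one class to them, and where a whole thing is asked for, a point or a joint stands for the part that bears it (a point fixed in the world has none). Each returns a list of dicts, best first, with "p" (0 to 1); they miss things now and then, are a little off and sometimes report something else, mostly with a low value. They report only what shows in the picture. A call takes as long as a camera call. They do not tell look-alikes from the thing itself.
- models.outline_of(camera, thing): "mask" (480x640 bool, what is visible of it).
- models.tip_of(camera, thing): "xyz" ([x, y, z] in m, in world coordinates, good to about 4 mm: a listed point, or the origin of a listed thing).
The state is a dict: "time_s": time; "joint_positions": joint angles; "qvel": joint speeds; "tau": joint torques, N m; "position": TCP position; "tcp_rot": TCP orientation; "force": force on the tool from outside, world axes, zero at the start; "moment": the same for the moment, N m; "opening": opening from 0.0 (shut) to 1.0 (fully open); "grasp_force": force on a finger pad.
Only numpy, scipy, OpenCV 4.12 (cv2) and the standard library are available. Lean on these libraries where they do the work, as an engineer would, in place of code of your own. Each camera call takes 0.05 s, during which the arm holds its last target. There are 200 camera calls.

## Working session

There is one attempt and no reset: what is moved stays moved. The work goes in short steps, Python scripts to look and compute and a shell command to move; the robot and the scene stay as the last step left them, time stands still between calls to the robot, and variables do not carry over. Pictures are saved under pics/ and viewed, at most 14 in all, crops included, and the job is handed in when it is done.

```bash
mkdir -p pics; cat > h.py <<'E'
import numpy as np, cv2
from rig import bot, viewer, workorder, models
def shot(cam,name=None):
    p,d=viewer.capture(cam)
    if name: cv2.imwrite(f'pics/{name}.png',p)
    return p,d
def cloud(cam,d):
    c=viewer.camera_info(cam); T=np.linalg.inv(np.array(c['world_to_cam']))
    v,u=np.mgrid[0:480,0:640]
    P=np.stack([(u-c['cx'])/c['fx']*d,(v-c['cy'])/c['fy']*d,d,np.ones_like(d)],-1)@T.T
    P=P[...,:3]; P[d==0]=np.nan; return P
def proj(cam,X):
    c=viewer.camera_info(cam); q=np.array(c['world_to_cam'])@np.r_[X,1]
    return q[0]/q[2]*c['fx']+c['cx'],q[1]/q[2]*c['fy']+c['cy']
E
python3 - <<'E'
from h import *
np.set_printoptions(precision=4,suppress=True)
s=bot.read_state(); print(s)
for c in('top','side'):
    p,d=shot(c,c+'0'); T=np.linalg.inv(np.array(viewer.camera_info(c)['world_to_cam'])); print(c,T[:3,3],T[:3,2],T[:3,0])
    for t in 'rack grill turner turner_grip turner_blade tile pizza1 dial_grip pointer_tip tab bowl dispenser container filter'.split():
        for r in models.tip_of(c,t)[:4]:
            print(c,t,round(r['p'],2),np.round(r['xyz'],4),np.round(proj(c,r['xyz'])))
E
```

```text
{'time_s': 0.0, 'joint_positions': array([-76.5182,  30.278 ,  82.1574,   0.0011,  67.6895, -10.2282]), 'qvel': array([-0.0903, -0.0122, -0.0109,  0.0209, -0.0208, -0.1502]), 'tau': array([  0.0004, -44.004 , -17.6593,   0.0632,   0.0581,  -0.0002]), 'position': array([ 0.2512, -0.5715,  0.2326]), 'tcp_rot': array([[ 0.9156,  0.4021, -0.0005],
       [ 0.4021, -0.9156,  0.0021],
       [ 0.0004, -0.0021, -1.    ]]), 'force': array([ 1.1829, -0.5559, -0.2532]), 'moment': array([-0.0429,  0.0455, -0.0443]), 'grasp_force': 0.0, 'opening': 1.0046110149101417}
top [ 0.2665 -0.0149  1.8195] [ 0.1458 -0.0111 -0.9893] [-0.0026 -0.9999  0.0109]
top rack 0.87 [0.5558 0.3207 0.0005] [207. 220.]
top grill 0.86 [ 0.5308 -0.3137  0.0016] [399. 227.]
top turner 0.7 [ 0.5698 -0.0216  0.0055] [310. 216.]
top turner 0.18 [ 0.666  -0.3034  0.0653] [398. 183.]
top turner_grip 0.81 [0.4656 0.0051 0.0679] [302. 245.]
top turner_blade 0.8 [ 0.5539 -0.0128  0.0087] [308. 220.]
top tile 0.64 [ 0.5655 -0.0053  0.0003] [305. 217.]
top tile 0.58 [ 0.5554 -0.0163  0.0061] [309. 220.]
top pizza1 0.96 [0.5533 0.31
[... 1036 characters left out ...]
e 0.97 [ 0.5646 -0.0054  0.001 ] [323. 248.]
side pizza1 0.74 [0.4941 0.3964 0.0293] [286. 184.]
side pizza1 0.67 [0.7635 0.3287 0.0013] [351. 191.]
side pizza1 0.61 [0.5709 0.5352 0.002 ] [298. 170.]
side pizza1 0.57 [ 0.2862  0.3025 -0.0016] [238. 208.]
side dial_grip 0.5 [ 0.6684 -0.3044  0.0654] [377. 291.]
side pointer_tip 0.51 [ 0.6217 -0.3737  0.032 ] [368. 317.]
side tab 0.42 [ 0.561  -0.4497  0.0315] [355. 340.]
side bowl 0.96 [ 0.771  -0.0745  0.001 ] [383. 253.]
side dispenser 0.85 [0.7797 0.0935 0.0006] [371. 225.]
side dispenser 0.51 [ 0.7681 -0.0763  0.0012] [382. 254.]
side container 0.78 [ 0.442  -0.6112 -0.0005] [327. 404.]
side filter 0.71 [0.4333 0.5721 0.0039] [266. 168.]
```

View pics/top0.png

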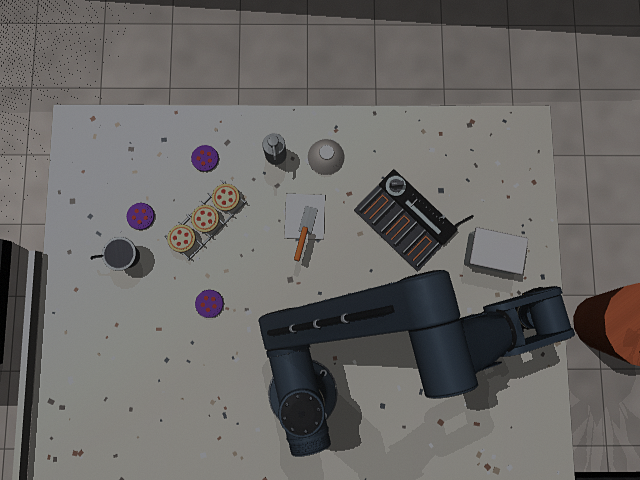

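View pics/side0.png

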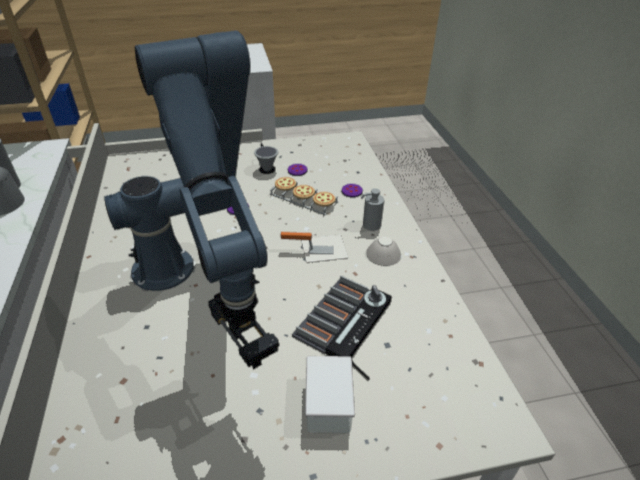

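```bash
python3 - <<'E'
from h import *
np.set_printoptions(precision=4,suppress=True)
for c in('top','side'):
    D=[];I=[]
    for i in range(4):
        p,d=shot(c); D.append(d); I.append(p.astype(float))
    D=np.array(D); d=np.nanmedian(np.where(D==0,np.nan,D),0); d=np.nan_to_num(d).astype(np.float32); P=cloud(c,d); np.save(c+'.npy',P); I=np.mean(I,0).astype(np.uint8); cv2.imwrite(c+'avg.png',I)
    print(c,'noise',np.nanmedian(np.std(D,0)))
    for m in models.outline_of(c,'pizza1'):
        k=m['mask']; q=P[k]; q=q[np.isfinite(q).all(1)]
        z=np.median(q[:,2]); q=q[abs(q[:,2]-z)<.006]
        print('pizza',round(m['p'],2),k.sum(),z,q.mean(0),(cv2.minEnclosingCircle(q[:,:2].astype(np.float32))))
    fx=viewer.camera_info(c)['fx'];print(fx)
def crop(c,x0,y0,w,h,s):
    im=cv2.imread(c+'avg.png')[y0:y0+h,x0:x0+w]; return cv2.resize(im,None,fx=s,fy=s,interpolation=cv2.INTER_CUBIC)
a=crop('top',350,160,130,115,3); b=crop('top',160,175,130,115,3); 
e=crop('side',285,265,130,100,3); f=crop('side',265,160,130,100,3)
cv2.imwrite('pics/crops.png',np.vstack([np.hstack([a,b]),np.hstack([e,f])])[:, :780][:600+45])
E
python3 -c "
import cv2;i=cv2.imread('pics/crops.png');print(i.shape);cv2.imwrite('pics/crops.png',cv2.resize(i,None,fx=.93,fy=.93,interpolation=cv2.INTER_AREA))"
```

```text
top noise 0.004114192
pizza 0.94 599 0.041780784470046406 [0.556  0.3199 0.0417] ((0.5553992986679077, 0.3202608823776245), 0.04489564895629883)
pizza 0.82 606 0.01361018534160452 [0.2838 0.305  0.0135] ((0.2838386595249176, 0.3055323362350464), 0.0447845458984375)
pizza 0.77 587 0.013753172522341428 [0.5673 0.5378 0.0139] ((0.5686111450195312, 0.5378888845443726), 0.04527687653899193)
pizza 0.76 551 0.013893198741718127 [0.7636 0.3317 0.0138] ((0.7650997042655945, 0.33127355575561523), 0.04560431092977524)
pizza 0.64 611 0.04191074873825573 [0.4908 0.394  0.0418] ((0.49121221899986267, 0.3941737413406372), 0.044957809150218964)
556.1571781863267
side noise 0.0034330478
pizza 0.82 248 0.04223163909481098 [0.5551 0.3106 0.0423] ((0.5562207102775574, 0.31406497955322266), 0.04503100737929344)
pizza 0.76 220 0.014601200952915616 [0.7618 0.3222 0.0146] ((0.7622703909873962, 0.3268582820892334), 0.04557820409536362)
pizza 0.75 269 0.042296724286699394 [0.627  0.2455 0.0422] ((0.6290949583053589, 0.24917735159397125), 0.04664770886301994)
pizza 0.53 244 0.041823462596013994 [0.4907 0.3846 0.0419] ((0.4915308952331543, 0.3882479965686798), 0.04475822672247887)
pizza 0.48 196 0.014368425008903896 [0.5674 0.5283 0.0145] ((0.5673481225967407, 0.5324799418449402), 0.04629122093319893)
475.1581650655383
(645, 780, 3)<stdin>:7: RuntimeWarning: All-NaN slice encountered
```

View pics/crops.png

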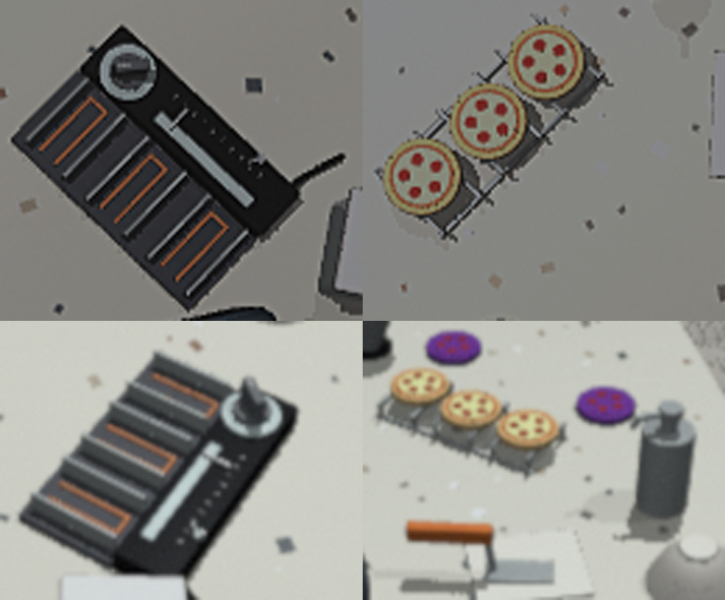

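```bash
cat > fit.py <<'E'
from h import *
from scipy.optimize import minimize
from scipy.ndimage import map_coordinates
np.set_printoptions(precision=4,suppress=True)
def P2(c,X):
    q=X@c['world_to_cam'][:3,:3].T+c['world_to_cam'][:3,3]
    return q[:,0]/q[:,2]*c['fx']+c['cx'],q[:,1]/q[:,2]*c['fy']+c['cy']
def fit(c,g,x0,xs,top,sign):
    ci=viewer.camera_info(c); ci['world_to_cam']=np.array(ci['world_to_cam'])
    L=[]
    for l in(-.098,0,.098):
        for s in(-.03,.03):
            for x in xs: L.append((x,l+s))
    L=np.array(L)
    def val(p,off):
        a=p[2]; X=np.c_[p[0]+np.cos(a)*L[:,0]-np.sin(a)*(L[:,1]+off),p[1]+np.sin(a)*L[:,0]+np.cos(a)*(L[:,1]+off),np.full(len(L),top)]
        u,v=P2(ci,X); return map_coordinates(g,[v,u],order=1,mode='nearest').mean()
    f=lambda p:-sign*(2*val(p,0)-val(p,.008)-val(p,-.008))
    best=None
    for dy in np.arange(-.012,.0121,.003):
        for da in np.radians([-4,-2,0,2,4]):
            a=x0[2]; p=[x0[0]-np.sin(a)*dy,x0[1]+np.cos(a)*dy,a+da]
            r=f(p)
            if best is None or r<best[0]: best=(r,p)
    # optimise lateral & yaw only (x along the bars held)
    a=x0[2]
    h=lambda q:f([x0[0]-np.sin(a)*q[0]*.01,x0[1]+np.cos(a)*q[0]*.01,a+q[1]*.05])
    q0=[((best[1][1]-x0[1])*np.cos(a)-(best[1][0]-x0[0])*np.sin(a))/.01,(best[1][2]-a)/.05]
    r=minimize(h,q0,method='Nelder-Mead')
    q=r.x; return [x0[0]-np.sin(a)*q[0]*.01,x0[1]+np.cos(a)*q[0]*.01,np.degrees(a+q[1]*.05)],r.fun
E
cat > gt.py <<'E'
from fit import *
for c in('top','side'):
    g=cv2.cvtColor(cv2.imread(c+'avg.png'),cv2.COLOR_BGR2GRAY).astype(float)
    print(c,'grill',fit(c,g,[.5305,-.314,np.radians(-44.4)],np.linspace(-.05,.045,20),.034,1))
    xs=np.r_[np.linspace(-.053,-.04,5),np.linspace(.04,.053,5)]
    print(c,'rack',fit(c,g,[.554,.319,np.radians(43)],xs,.028,-1))
    P=np.load(c+'.npy')
    # grill console front edge & extents: grill region from depth, z>.006
    for a,o,n in((-44.4,[.5305,-.314],'grill'),(43,[.554,.319],'rack')):
        a=np.radians(a); d=P[...,:2]-o; x=d[...,0]*np.cos(a)+d[...,1]*np.sin(a); y=-d[...,0]*np.sin(a)+d[...,1]*np.cos(a); z=P[...,2]
        k=(abs(y)<.14)&(x>-.09)&(x<.16)&(z>.007)&(z<.08)
        for x0 in np.arange(-.08,.15,.01):
            m=k&(x>=x0)&(x<x0+.01)
            if m.sum()>5 and n=='grill': print(round(x0,3),m.sum(),np.round(np.percentile(z[m],[20,50,80]),3),np.round(np.percentile(y[m],[1,99]),3))
E
python3 gt.py
```

```text
top grill ([np.float64(0.533529727655786), np.float64(-0.310906143981763), np.float64(-44.8297615902944)], np.float64(-142.4994210462182))
top rack ([np.float64(0.5559856600005513), np.float64(0.31687064034666124), np.float64(47.22954306031752)], np.float64(-33.690626398001626))
-0.07 95 [0.008 0.01  0.012] [-0.136  0.134]
-0.06 247 [0.009 0.011 0.014] [-0.136  0.136]
-0.05 232 [0.009 0.011 0.015] [-0.136  0.135]
-0.04 234 [0.009 0.011 0.015] [-0.138  0.135]
-0.03 240 [0.009 0.011 0.015] [-0.137  0.135]
-0.02 228 [0.009 0.011 0.016] [-0.137  0.134]
-0.01 232 [0.009 0.012 0.015] [-0.138  0.134]
-0.0 231 [0.009 0.011 0.014] [-0.135  0.137]
0.01 231 [0.009 0.011 0.015] [-0.137  0.137]
0.02 234 [0.009 0.011 0.015] [-0.136  0.134]
0.03 244 [0.009 0.012 0.015] [-0.136  0.137]
0.04 219 [0.009 0.011 0.014] [-0.136  0.137]
0.05 361 [0.011 0.025 0.03 ] [-0.137  0.137]
0.06 269 [0.028 0.031 0.035] [-0.136  0.136]
0.07 284 [0.029 0.032 0.036] [-0.136  0.136]
0.08 253 [0.029 0.031 0.037] [-0.137  0.135]
0.09 246 [0.029 0.031 0.037] [-0.136  0.134]
0.1 236 [0.028 0.031 0.034] [-0.136  0.136]
0.11 
[... 743 characters left out ...]
1 0.014 0.027] [-0.138  0.129]
-0.0 237 [0.011 0.014 0.029] [-0.137  0.129]
0.01 227 [0.011 0.014 0.028] [-0.134  0.13 ]
0.02 241 [0.011 0.014 0.028] [-0.138  0.129]
0.03 230 [0.011 0.014 0.028] [-0.138  0.129]
0.04 278 [0.011 0.013 0.027] [-0.138  0.128]
0.05 89 [0.013 0.028 0.031] [-0.137  0.129]
0.06 213 [0.03  0.031 0.033] [-0.138  0.115]
0.07 235 [0.031 0.032 0.036] [-0.138  0.109]
0.08 241 [0.031 0.032 0.038] [-0.137  0.11 ]
0.09 257 [0.031 0.032 0.036] [-0.136  0.132]
0.1 267 [0.031 0.032 0.038] [-0.137  0.132]
0.11 256 [0.03  0.032 0.034] [-0.137  0.137]
0.12 391 [0.019 0.029 0.032] [-0.13   0.137]
0.13 9 [0.014 0.017 0.024] [-0.132  0.128]
0.14 11 [0.011 0.013 0.014] [-0.137 -0.13 ]
```

```bash
cat > ov.py <<'E'
from fit import *
out=[]
for c,(x0,y0,w,h) in (('top',(160,175,100,95)),('side',(262,165,90,60))):
    im=cv2.imread(c+'avg.png'); s=7 if c=='top' else 7
    b=cv2.resize(im[y0:y0+h,x0:x0+w],None,fx=s,fy=s,interpolation=cv2.INTER_CUBIC)
    for yaw,o,col in ((47.5,[.557,.3155],(0,255,0)),):
        a=np.radians(yaw); R=np.array([[np.cos(a),-np.sin(a)],[np.sin(a),np.cos(a)]])
        def ln(p,q):
            pp=[]
            for t in(p,q):
                X=np.r_[R@t[:2]+o,t[2]]; u,v=proj(c,X); pp.append((int((u+.5-x0)*s),int((v+.5-y0)*s)))
            cv2.line(b,pp[0],pp[1],col,1)
        for l in(-.098,0,.098):
            for e in(-.03,.03): ln((-.055,l+e,.028),(.055,l+e,.028))
        for x in(-.048,.048): ln((x,-.128,.003),(x,.128,.003))
    cv2.imwrite(f'pics/ov_{c}.png',b); out.append(b)
w=max(b.shape[1] for b in out)
z=np.vstack([cv2.copyMakeBorder(b,0,0,0,w-b.shape[1],0) for b in out]); cv2.imwrite('pics/ov.png',cv2.resize(z,(int(600*z.shape[1]/z.shape[0]),600)))
E
python3 ov.py
```

```text
(no output)
```

View pics/ov_top.png

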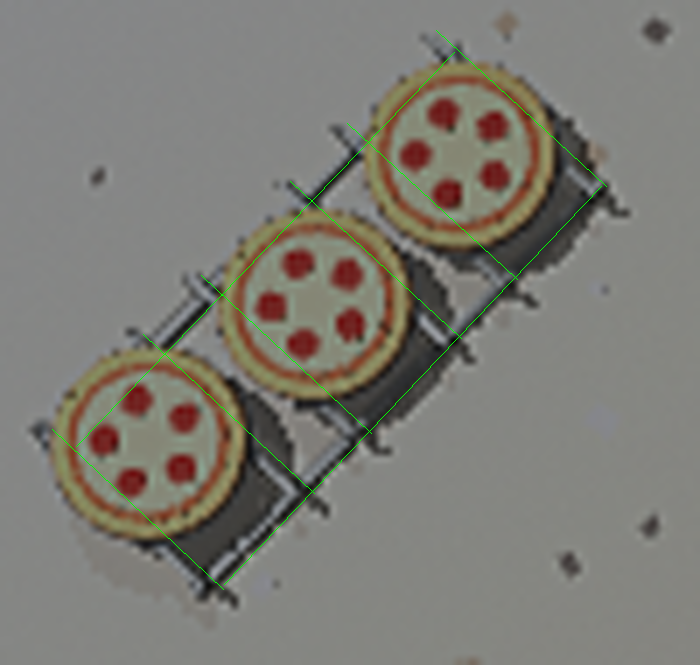

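View pics/ov_side.png

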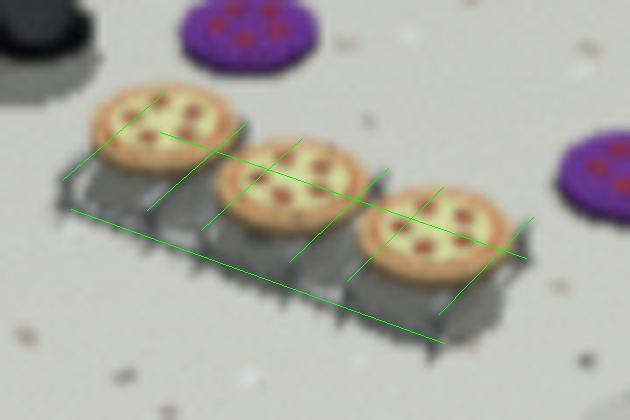

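```bash
python3 - <<'E'
from h import *
np.set_printoptions(precision=4,suppress=True)
A={}
for i in range(6):
  for c in('top','side'):
    shot(c)
    for t in ('rack','turner','turner_grip','turner_blade','tile','grill','dial_grip'):
        for r in models.tip_of(c,t)[:1]: A.setdefault((c,t),[]).append(r['xyz'])
for k,v in A.items(): print(k,len(v),np.median(v,0),np.std(v,0))
E
```

```text
('top', 'rack') 6 [ 0.553   0.3198 -0.0002] [0.0013 0.1248 0.002 ]
('top', 'turner') 6 [ 0.5685 -0.021   0.006 ] [0.0014 0.0014 0.0014]
('top', 'turner_grip') 6 [0.4677 0.0037 0.0693] [0.0028 0.0015 0.0008]
('top', 'turner_blade') 6 [ 0.5549 -0.0146  0.0061] [0.0009 0.0017 0.0009]
('top', 'tile') 6 [ 0.5674 -0.0048 -0.0021] [0.0014 0.0015 0.0021]
('top', 'grill') 6 [ 0.5297 -0.3133  0.0019] [0.001  0.0004 0.0022]
('top', 'dial_grip') 6 [ 0.6675 -0.3028  0.0663] [0.0013 0.0005 0.0014]
('side', 'rack') 6 [ 0.5542  0.3177 -0.0019] [0.0011 0.001  0.0012]
('side', 'turner') 6 [ 0.5655 -0.0239  0.0101] [0.0007 0.0014 0.0012]
('side', 'turner_grip') 6 [0.469  0.0031 0.0672] [0.0011 0.002  0.0002]
('side', 'turner_blade') 6 [ 0.5554 -0.0141  0.0051] [0.0015 0.0003 0.002 ]
('side', 'grill') 6 [ 0.5318 -0.316  -0.0022] [0.0897 0.0897 0.0015]
('side', 'dial_grip') 6 [ 0.6658 -0.3027  0.0668] [0.0017 0.0012 0.0014]
('side', 'tile') 5 [ 0.5659 -0.0071  0.0003] [0.0013 0.0015 0.0014]
```

```bash
cat > tur.py <<'E'
from h import *
np.set_printoptions(precision=4,suppress=True)
def turner(c,n=3,zc=None):
    Q=[]
    for i in range(n):
        p,d=shot(c); P=cloud(c,d); h=cv2.cvtColor(p,cv2.COLOR_BGR2HSV)
        k=(h[...,0]>4)&(h[...,0]<16)&(h[...,1]>170)&(h[...,2]>90)
        nn,lab,st,ce=cv2.connectedComponentsWithStats(k.astype(np.uint8),connectivity=8)
        best=[j for j in range(1,nn) if st[j,4]>25]
        for j in best:
            q=P[lab==j]; q=q[np.isfinite(q).all(1)]
            if len(q)<20: continue
            zt=np.percentile(q[:,2],80)
            if zt>.05 and abs(np.median(q[:,1]))<1 and np.median(q[:,0])<.9: Q.append(q)
    if not Q: print('none'); return
    q=np.vstack(Q); zt=np.median(q[:,2]); q=q[abs(q[:,2]-zt)<.015]
    (cx,cy),(w,h),a=cv2.minAreaRect(q[:,:2].astype(np.float32))
    m=q[:,:2].mean(0); u,s,v=np.linalg.svd(q[:,:2]-m,full_matrices=False); e=v[0]*np.sign(v[0,0])
    t=(q[:,:2]-m)@e
    # slope of handle
    sl=np.polyfit(t,q[:,2],1)[0]
    print(c,len(q),'mean',m,'rect',(cx,cy),sorted((w,h)),'yaw',np.degrees(np.arctan2(e[1],e[0])),'z',zt,'pitch',np.degrees(np.arctan(sl)))
if __name__=='__main__':
    turner('top'); turner('side')
E
python3 tur.py
```

```text
top 483 mean [0.4693 0.0099] rect (0.46984604001045227, 0.010054235346615314) [0.01585717871785164, 0.10740476101636887] yaw -14.919474137613042 z 0.07930042694067829 pitch -0.1123378201631259
side 268 mean [ 0.4683 -0.0014] rect (0.4681694209575653, -0.0014899447560310364) [0.016828712075948715, 0.09913978725671768] yaw -15.217522559107051 z 0.07657134036114654 pitch -0.0027555409509801973
```

```bash
cat > go.py <<'E'
import sys
from h import *
from scipy.spatial.transform import Rotation as Ro
def rot(a):
    a=np.radians(a); c,s=np.cos(a),np.sin(a); return np.array([[c,s,0],[s,-c,0],[0,0,-1.]])
def go(*W,tilt=0):
    s=bot.read_state(); R=np.array(s['tcp_rot']); p=np.array(s['position'])
    print('now',np.round(p,4),'a',round(np.degrees(np.arctan2(R[1,0],R[0,0])),1),'tiltz',np.round(R[:,2],3),'t',round(s['time_s'],1),'j',np.round(s['joint_positions'],0),'op',round(s['opening'],3),'gf',round(s['grasp_force'],1),'F',np.round(s['force'],1))
    for w in W:
        d=R.T@(np.array(w[:3])-p); r=Ro.from_matrix(R.T@rot(w[3])).as_rotvec(degrees=True)
        print(w,'->',np.round(d,3),np.round(r,1))
if __name__=='__main__':
    go(*[tuple(float(v) for v in w.split(',')) for w in sys.argv[1:]])
E
python3 go.py .469,.0043,.15,-15 .469,.0043,.059,-15
```

```text
now [ 0.2513 -0.5722  0.2336] a 23.7 tiltz [ 0. -0. -1.] t 7.1 j [-77.  30.  82.  -0.  68. -10.] op 1.002 gf 0.0 F [-0.1  0.1  0.2]
(0.469, 0.0043, 0.15, -15.0) -> [ 0.431 -0.44   0.084] [ 0.   0.  38.7]
(0.469, 0.0043, 0.059, -15.0) -> [ 0.431 -0.44   0.175] [ 0.   0.  38.7]
```

```bash
python3 -m jog '[[1,0.04,-0.04,0,0,0,4],[1,0.431,-0.44,0.05,0,0,38.7],[1,0.431,-0.44,0.05,0,0,38.7],[1,0.431,-0.44,0.05,0,0,38.7],[1,0.431,-0.44,0.05,0,0,38.7],[1,0.431,-0.44,0.05,0,0,38.7],[1,0.431,-0.44,0.05,0,0,38.7],[1,0.431,-0.44,0.05,0,0,38.7],[1,0.431,-0.44,0.05,0,0,38.7],[1,0.431,-0.44,0.05,0,0,38.7],[1,0.431,-0.44,0.05,0,0,38.7],[1,0.431,-0.44,0.084,0,0,38.7],[1,0.431,-0.44,0.084,0,0,38.7],[1,0.431,-0.44,0.084,0,0,38.7],[1,0.431,-0.44,0.084,0,0,38.7]]'; python3 tur.py;  python3 go.py .469,.0043,.059,-15
```

```text
time_s: 8.98
position: [0.4697, 0.0031, 0.1505]
tcp_rot: [[0.966, -0.26, 0.002], [-0.26, -0.966, -0.001], [0.002, -0.0, -1.0]]
force: [0.9, 0.2, -0.6]
opening: 0.999
grasp_force: 0.0
none
side 204 mean [ 0.4691 -0.0018] rect (0.4683464467525482, -0.001561654731631279) [0.01569584384560585, 0.09883824735879898] yaw -14.50484121730559 z 0.07791220820056444 pitch -0.215698290309886
now [0.4692 0.0038 0.1499] a -15.0 tiltz [ 0.001 -0.    -1.   ] t 9.3 j [-13.  26. 109.   0.  45.  92.] op 0.999 gf 0.0 F [ 0.5 -0.1  0.5]
(0.469, 0.0043, 0.059, -15.0) -> [-0.    -0.     0.091] [-0. -0. -0.]
```

```bash
python3 -m jog '[[1,0,0,0.04,0,0,0],[1,0,0,0.08,0,0,0],[1,0,0,0.091,0,0,0],[1,0,0,0.091,0,0,0],[0,0,0,0.091,0,0,0],[0,0,0,0.091,0,0,0],[0,0,0,0.091,0,0,0],[0,0,0,0.091,0,0,0],[0,0,0,0.091,0,0,0],[0,0,0,0.091,0,0,0],[0,0,0,0.091,0,0,0]]'; python3 tur.py;  python3 go.py
```

```text
time_s: 10.65
position: [0.469, 0.0039, 0.0585]
tcp_rot: [[0.966, -0.259, -0.0], [-0.259, -0.966, 0.0], [-0.0, 0.0, -1.0]]
force: [-0.1, 0.3, -0.9]
opening: 0.286
grasp_force: 0.0
none
none
now [0.469  0.004  0.0585] a -15.0 tiltz [-0.  0. -1.] t 10.9 j [-13.  36. 112.  -0.  31.  92.] op 0.203 gf 29.9 F [ 0.3 -0.1 -0.5]
```

```bash
python3 -m jog '[[0,0,0,-0.01,0,0,0],[0,0,0,-0.03,0,0,0],[0,0,0,-0.06,0,0,0],[0,0,0,-0.09,0,0,0],[0,0,0,-0.1,0,0,0],[0,0,0,-0.1,0,0,0],[0,0,0,-0.1,0,0,0]]'; cat > inh.py <<'E'
from go import *
np.set_printoptions(precision=4,suppress=True)
def inhand(n=3):
    s=bot.read_state(); R=np.array(s['tcp_rot']); p=np.array(s['position'])
    for c in('top','side'):
        for t in('turner','turner_blade'):
            v=[]
            for i in range(n):
                shot(c,'last_'+c); r=models.tip_of(c,t)
                r=[q for q in r if np.linalg.norm(np.array(q['xyz'])-p)<.2]
                if r: v.append(R.T@(np.array(r[0]['xyz'])-p))
            if v: print(c,t,len(v),'tool frame',np.median(v,0))
    go()
if __name__=='__main__': inhand()
E
python3 inh.py; python3 -c "
import cv2;i=cv2.imread('pics/last_side.png')[170:300,230:400];cv2.imwrite('pics/hand.png',cv2.resize(i,None,fx=4,fy=4,interpolation=2))"
```

```text
time_s: 11.82
position: [0.4682, 0.0041, 0.1577]
tcp_rot: [[0.966, -0.259, -0.002], [-0.259, -0.966, 0.001], [-0.002, 0.0, -1.0]]
force: [-0.1, -0.3, -1.6]
opening: 0.207
grasp_force: 29.9
top turner 3 tool frame [ 0.1027 -0.0018  0.0526]
top turner_blade 3 tool frame [ 0.0871 -0.0038  0.0524]
side turner 3 tool frame [0.1004 0.0022 0.0506]
side turner_blade 3 tool frame [ 0.0918 -0.0033  0.0543]
now [0.469  0.0039 0.1586] a -15.0 tiltz [ 0.  0. -1.] t 13.0 j [-13.  25. 108.   0.  46.  92.] op 0.202 gf 29.9 F [-0.   1.1 -2.2]
```

View pics/hand.png

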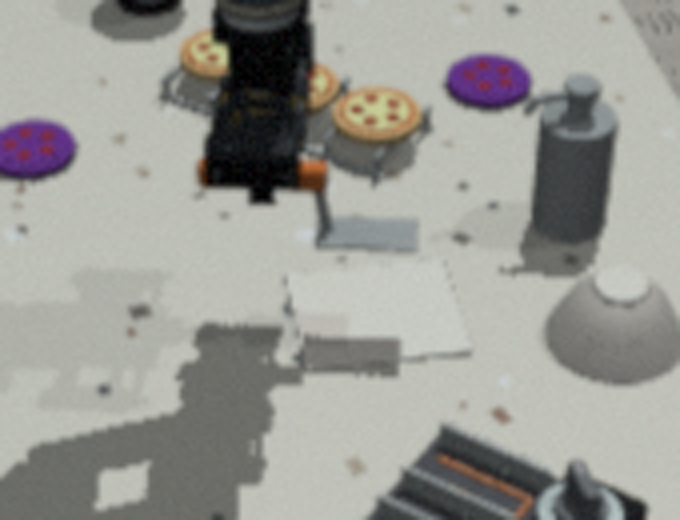

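```bash
cat > lane.py <<'E'
import sys
from go import *
F={'r':(.5545,.317,47.3),'g':(.5325,-.3125,-44.75)}
TX=.1005
def pose(f,x,y,zu):
    ox,oy,a=F[f]; t=np.radians(a); c,s=np.cos(t),np.sin(t); x-=TX
    return (round(ox+c*x-s*y,4),round(oy+s*x+c*y,4),round(zu+.0535,4),a)
if __name__=='__main__':
    go(*[pose(w.split(',')[0],*[float(v) for v in w.split(',')[1:]]) for w in sys.argv[1:]])
E
python3 lane.py r,-.105,-.099,.1 r,-.105,-.099,.013
```

```text
now [0.469  0.0039 0.1586] a -15.0 tiltz [ 0.  0. -1.] t 13.0 j [-13.  25. 108.   0.  46.  92.] op 0.202 gf 29.9 F [-0.   1.1 -2.2]
(np.float64(0.4879), np.float64(0.0988), 0.1535, 47.3) -> [-0.006 -0.097  0.005] [  0.   -0.  -62.3]
(np.float64(0.4879), np.float64(0.0988), 0.0665, 47.3) -> [-0.006 -0.097  0.092] [  0.   -0.  -62.3]
```

```bash
python3 -m jog '[[0,-0.001,-0.014,0,0,0,-9],[0,-0.002,-0.028,0,0,0,-18],[0,-0.003,-0.042,0,0,0,-27],[0,-0.004,-0.056,0,0,0,-36],[0,-0.005,-0.07,0.005,0,0,-45],[0,-0.006,-0.084,0.005,0,0,-54],[0,-0.006,-0.097,0.005,0,0,-62.3],[0,-0.006,-0.097,0.02,0,0,-62.3],[0,-0.006,-0.097,0.045,0,0,-62.3],[0,-0.006,-0.097,0.07,0,0,-62.3],[0,-0.006,-0.097,0.085,0,0,-62.3],[0,-0.006,-0.097,0.092,0,0,-62.3],[0,-0.006,-0.097,0.092,0,0,-62.3],[0,-0.006,-0.097,0.092,0,0,-62.3]]'; python3 lane.py r,.0015,-.099,.013 
python3 - <<'E'
from h import *
p,d=shot('top'); q,e=shot('side')
a=cv2.resize(p[170:270,165:290],None,fx=6,fy=6,interpolation=2)[:,:390*2]
b=cv2.resize(q[150:250,250:375],None,fx=6,fy=6,interpolation=2)
cv2.imwrite('pics/ins_t.png',a);cv2.imwrite('pics/ins_s.png',b)
cv2.imwrite('pics/ins.png',cv2.resize(np.hstack([a,b]),(800,int(800*600/(a.shape[1]+b.shape[1])))))
E
```

```text
time_s: 14.78
position: [0.4889, 0.0992, 0.0672]
tcp_rot: [[0.678, 0.735, 0.001], [0.735, -0.678, -0.0], [0.001, 0.001, -1.0]]
force: [-0.5, -0.1, -1.4]
opening: 0.204
grasp_force: 29.9
now [0.4889 0.0992 0.0672] a 47.3 tiltz [ 0.001 -0.    -1.   ] t 14.8 j [ -1.  37. 108.   0.  36.  41.] op 0.204 gf 29.9 F [-0.5 -0.1 -1.4]
(np.float64(0.5601), np.float64(0.1771), 0.0665, 47.3) -> [ 0.106 -0.     0.001] [ 0.1 -0.1  0. ]
```

View pics/ins.png

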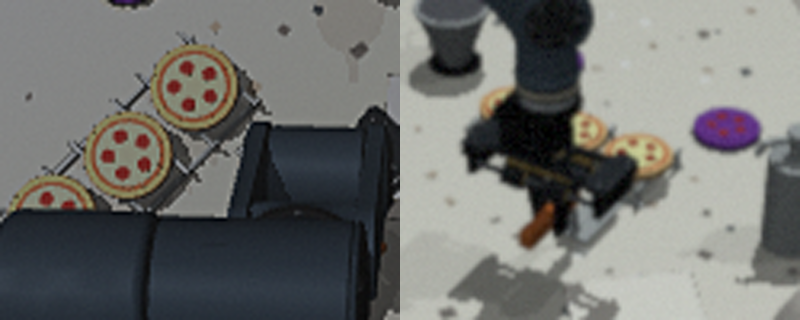

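```bash
python3 -m jog '[[0,0.01,0,0.001,0,0,0],[0,0.022,0,0.001,0,0,0],[0,0.034,0,0.001,0,0,0],[0,0.046,0,0.001,0,0,0],[0,0.058,0,0.001,0,0,0]]'; python3 -m jog '[[0,0.012,0,0,0,0,0],[0,0.024,0,0,0,0,0],[0,0.036,0,0,0,0,0],[0,0.044,0,0,0,0,0],[0,0.048,0,0,0,0,0],[0,0.048,0,0,0,0,0]]'; python3 lane.py r,.0015,-.099,.013 r,.0015,-.099,.045 
python3 - <<'E'
from h import *
q,e=shot('side'); p,d=shot('top')
a=cv2.resize(p[170:270,165:290],None,fx=6,fy=6,interpolation=2)
b=cv2.resize(q[150:250,250:375],None,fx=6,fy=6,interpolation=2)
cv2.imwrite('pics/ins2.png',cv2.resize(np.hstack([a,b]),(800,320)))
E
```

```text
time_s: 15.5
position: [0.5282, 0.1426, 0.0655]
tcp_rot: [[0.678, 0.735, 0.0], [0.735, -0.678, -0.0], [-0.0, 0.0, -1.0]]
force: [-0.2, 1.0, -1.3]
opening: 0.207
grasp_force: 29.9
time_s: 16.25
position: [0.5601, 0.1772, 0.0655]
tcp_rot: [[0.678, 0.735, -0.0], [0.735, -0.678, -0.0], [-0.0, -0.0, -1.0]]
force: [0.1, -0.3, -1.6]
opening: 0.205
grasp_force: 29.9
now [0.5601 0.1772 0.0655] a 47.3 tiltz [-0. -0. -1.] t 16.2 j [ 7. 41. 95. -0. 44. 49.] op 0.205 gf 29.9 F [ 0.1 -0.3 -1.6]
(np.float64(0.5601), np.float64(0.1771), 0.0665, 47.3) -> [-0.     0.    -0.001] [-0.  0.  0.]
(np.float64(0.5601), np.float64(0.1771), 0.0985, 47.3) -> [-0.     0.    -0.033] [-0.  0.  0.]
```

View pics/ins2.png

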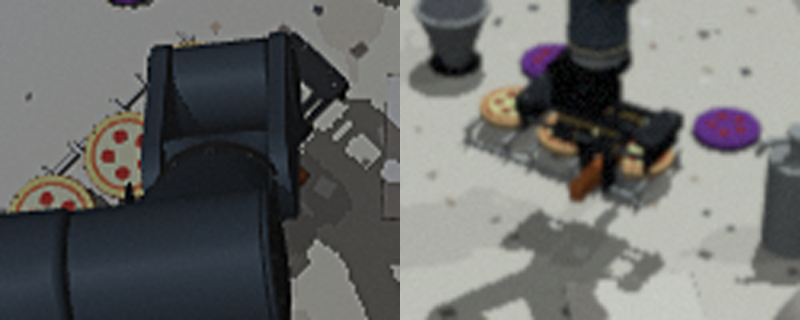

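```bash
python3 -m jog '[[0,0,0,-0.005,0,0,0],[0,0,0,-0.009,0,0,0],[0,0,0,-0.012,0,0,0],[0,0,0,-0.015,0,0,0],[0,0,0,-0.018,0,0,0],[0,0,0,-0.023,0,0,0],[0,0,0,-0.03,0,0,0],[0,0,0,-0.04,0,0,0],[0,0,0,-0.05,0,0,0],[0,0,0,-0.06,0,0,0],[0,0,0,-0.068,0,0,0],[0,0,0,-0.073,0,0,0],[0,0,0,-0.075,0,0,0],[0,0,0,-0.075,0,0,0]]'; cat > car.py <<'E'
from go import *
np.set_printoptions(precision=4,suppress=True)
s=bot.read_state(); R=np.array(s['tcp_rot']); p=np.array(s['position'])
for c in('side','top'):
    im,d=shot(c,'last_'+c); P=cloud(c,d)
    for m in models.outline_of(c,'pizza1'):
        q=P[m['mask']]; q=q[np.isfinite(q).all(1)]
        if len(q)<30 or np.linalg.norm(np.median(q,0)-p)>.22: continue
        z=np.median(q[:,2]); k=q[abs(q[:,2]-z)<.012]; l=(k-p)@R
        A=np.c_[l[:,:2],np.ones(len(l))]; co=np.linalg.lstsq(A,l[:,2],rcond=None)[0]
        print(c,len(q),'z',z,'world',k.mean(0),'tool mean',l.mean(0),'xr',l[:,0].min(),l[:,0].max(),'yr',l[:,1].min(),l[:,1].max(),'slope deg',np.degrees(np.arctan(co[:2])))
    for r in models.tip_of(c,'pizza1'):
        v=np.array(r['xyz'])
        if np.linalg.norm(v-p)<.2: print(c,'tip',round(r['p'],2),v,'tool',R.T@(v-p))
go()
E
python3 car.py
```

```text
time_s: 18.1
position: [0.5601, 0.1771, 0.1405]
tcp_rot: [[0.678, 0.735, -0.0], [0.735, -0.678, -0.0], [-0.0, -0.0, -1.0]]
force: [0.5, -0.8, -1.9]
opening: 0.202
grasp_force: 29.9
side 185 z 0.04202038905943528 world [0.5448 0.3077 0.0413] tool mean [ 0.0857 -0.0998  0.0992] xr 0.052753380865528825 0.14171282970589763 yr -0.14145790657865456 -0.05006648345858569 slope deg [-1.849   2.5707]
side 108 z 0.10465839411957256 world [0.633  0.2299 0.104 ] tool mean [0.0882 0.0178 0.0365] xr 0.05545625178070241 0.13350596915307164 yr -0.017337094208444943 0.04432467480919112 slope deg [-2.9324  2.4554]
side tip 0.6 [0.5555 0.3204 0.0289] tool [ 0.1022 -0.1005  0.1116]
side tip 0.43 [0.6285 0.2577 0.089 ] tool [ 0.1056 -0.0044  0.0515]
top 320 z 0.040543395269539206 world [0.5554 0.3391 0.0411] tool mean [ 0.1159 -0.1133  0.0994] xr 0.07363303108877534 0.14732659057430958 yr -0.14451700655558747 -0.07062561948471516 slope deg [ 2.6846 -2.7826]
top tip 0.7 [0.5519 0.3162 0.0278] tool [ 0.0967 -0.1003  0.1127]
now [0.56   0.1771 0.1403] a 47.3 tiltz [-0.001 -0.    -1.   ] t 18.4 j [ 7. 34. 92. -0. 53. 49.] op 0.201 gf 29.9 F [ 0.1  0.4 -1.6]
```

```bash
cat >> lane.py <<'E'
def prof(d,n=20):
    t=np.arange(1,n+1)/n; s=10*t**3-15*t**4+6*t**5
    for k in s: print(np.round(k*np.array(d),3).tolist())
E
python3 lane.py g,0,-.098,.085; cat > prof.py <<'E'
import sys; from lane import *
s=bot.read_state(); R=np.array(s['tcp_rot']); p=np.array(s['position'])
w=sys.argv[1].split(','); w=pose(w[0],*[float(v) for v in w[1:4]]); n=int(sys.argv[2])
d=R.T@(np.array(w[:3])-p); r=Ro.from_matrix(R.T@rot(w[3])).as_rotvec(degrees=True)
t=np.arange(1,n+1)/n; q=10*t**3-15*t**4+6*t**5
for k in q: print(np.round(k*d,3).tolist(),round(k*r[2],1))
E
python3 prof.py g,0,-.098,.085 19
```

```text
now [0.56   0.1771 0.1403] a 47.3 tiltz [-0.001 -0.    -1.   ] t 18.4 j [ 7. 34. 92. -0. 53. 49.] op 0.201 gf 29.9 F [ 0.1  0.4 -1.6]
(np.float64(0.3921), np.float64(-0.3113), 0.1385, -44.75) -> [-0.473  0.208  0.002] [ 0.   0.  92.1]
[-0.001, 0.0, 0.0] 0.1
[-0.005, 0.002, 0.0] 0.9
[-0.014, 0.006, 0.0] 2.8
[-0.031, 0.014, 0.0] 6.1
[-0.056, 0.024, 0.0] 10.9
[-0.087, 0.038, 0.0] 17.0
[-0.125, 0.055, 0.0] 24.3
[-0.168, 0.074, 0.001] 32.6
[-0.213, 0.094, 0.001] 41.5
[-0.26, 0.114, 0.001] 50.6
[-0.305, 0.134, 0.001] 59.4
[-0.348, 0.153, 0.001] 67.7
[-0.386, 0.169, 0.002] 75.1
[-0.417, 0.183, 0.002] 81.2
[-0.441, 0.194, 0.002] 86.0
[-0.458, 0.201, 0.002] 89.2
[-0.468, 0.206, 0.002] 91.1
[-0.472, 0.207, 0.002] 91.9
[-0.473, 0.208, 0.002] 92.1
```

```bash
python3 -m jog '[[0,-0.001,0,0,0,0,0.1],[0,-0.005,0.002,0,0,0,0.9],[0,-0.014,0.006,0,0,0,2.8],[0,-0.031,0.014,0,0,0,6.1],[0,-0.056,0.024,0,0,0,10.9],[0,-0.087,0.038,0,0,0,17],[0,-0.125,0.055,0,0,0,24.3],[0,-0.168,0.074,0,0,0,32.6],[0,-0.213,0.094,0,0,0,41.5],[0,-0.26,0.114,0,0,0,50.6],[0,-0.305,0.134,0,0,0,59.4],[0,-0.348,0.153,0,0,0,67.7],[0,-0.386,0.169,0,0,0,75.1],[0,-0.417,0.183,0.002,0,0,81.2],[0,-0.441,0.194,0.002,0,0,86],[0,-0.458,0.201,0.002,0,0,89.2],[0,-0.468,0.206,0.002,0,0,91.1],[0,-0.472,0.207,0.002,0,0,91.9],[0,-0.473,0.208,0.002,0,0,92.1],[0,-0.473,0.208,0.002,0,0,92.1]]'; python3 car.py; python3 lane.py g,0,-.098,.085 g,0,-.098,.022; python3 -c "
import cv2,numpy as np
a=cv2.imread('pics/last_side.png')[260:380,270:400];b=cv2.imread('pics/last_top.png')[155:275,350:480]
cv2.imwrite('pics/g1.png',cv2.resize(np.hstack([a,b]),None,fx=3,fy=3,interpolation=2))"
```

```text
time_s: 20.9
position: [0.3925, -0.3109, 0.1385]
tcp_rot: [[0.71, -0.704, -0.0], [-0.704, -0.71, 0.0], [-0.0, -0.0, -1.0]]
force: [-0.5, 0.6, -2.0]
opening: 0.206
grasp_force: 29.9
side 688 z 0.10168098900877831 world [ 0.4677 -0.3873  0.1016] tool mean [0.1072 0.0015 0.0369] xr 0.05862260630782461 0.15041893625228983 yr -0.04673162631744499 0.04251396427511074 slope deg [0.8976 1.4023]
side tip 0.66 [ 0.4706 -0.3823  0.0883] tool [ 0.1057 -0.0042  0.0502]
top 147 z 0.10089105885357452 world [ 0.4866 -0.4017  0.1003] tool mean [ 0.1307 -0.0016  0.0382] xr 0.11161330593765738 0.14399980941009746 yr -0.04571888400889776 0.03533853072579352 slope deg [ 4.916  -0.8221]
now [ 0.3925 -0.3113  0.1386] a -44.8 tiltz [-0.  0. -1.] t 21.2 j [-51.  29. 105.   0.  46.  84.] op 0.201 gf 29.9 F [-0.9  0.2 -2.1]
now [ 0.3925 -0.3113  0.1386] a -44.8 tiltz [-0.  0. -1.] t 21.2 j [-51.  29. 105.   0.  46.  84.] op 0.201 gf 29.9 F [-0.9  0.2 -2.1]
(np.float64(0.3921), np.float64(-0.3113), 0.1385, -44.75) -> [-0.  0.  0.] [-0.  0. -0.]
(np.float64(0.3921), np.float64(-0.3113), 0.0755, -44.75) -> [-0.     0.     0.063] [-0.  0. -0.]
```

View pics/g1.png

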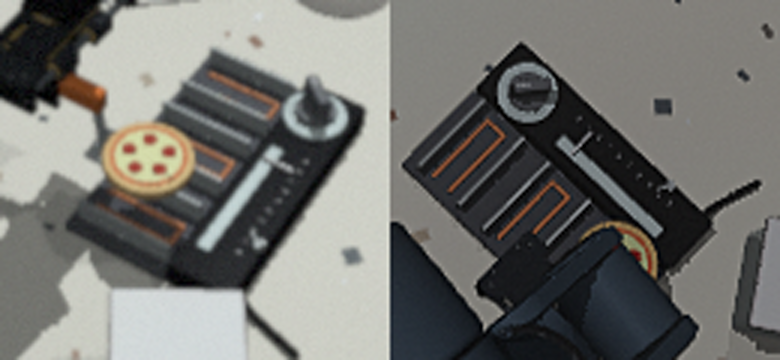

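```bash
python3 -m jog '[[0,-0.001,0,0.003,0,0,0],[0,-0.002,0,0.01,0,0,0],[0,-0.004,0,0.02,0,0,0],[0,-0.004,0,0.03,0,0,0],[0,-0.004,0,0.039,0,0,0],[0,-0.004,0,0.045,0,0,0],[0,-0.004,0,0.049,0,0,0],[0,-0.004,0,0.052,0,0,0],[0,-0.004,0,0.055,0,0,0],[0,-0.004,0,0.058,0,0,0],[0,-0.004,0,0.061,0,0,0],[0,-0.004,0,0.063,0,0,0],[0,-0.004,0,0.063,0,0,0],[0,-0.004,0,0.063,0,0,0]]'; python3 lane.py
```

```text
time_s: 22.95
position: [0.3896, -0.3088, 0.0756]
tcp_rot: [[0.71, -0.705, 0.0], [-0.705, -0.71, -0.0], [0.0, 0.0, -1.0]]
force: [0.2, -0.4, -2.0]
opening: 0.206
grasp_force: 29.9
now [ 0.3896 -0.3088  0.0756] a -44.8 tiltz [ 0. -0. -1.] t 22.9 j [-51.  36. 108.   0.  37.  83.] op 0.206 gf 29.9 F [ 0.2 -0.4 -2. ]
```

```bash
python3 -m jog '[[0,-0.004,0,0,0,0,0],[0,-0.012,0,0,0,0,0],[0,-0.022,0,0,0,0,0],[0,-0.034,0,0,0,0,0],[0,-0.048,0,0,0,0,0],[0,-0.062,0,0,0,0,0],[0,-0.076,0,0,0,0,0],[0,-0.09,0,0,0,0,0],[0,-0.1,0,0,0,0,0],[0,-0.1,0,-0.02,0,0,0],[0,-0.1,0,-0.05,0,0,0],[0,-0.1,0,-0.08,0,0,0],[0,-0.1,0,-0.08,0,0,0]]'; cat > chk.py <<'E'
from lane import *
np.set_printoptions(precision=4,suppress=True)
for c in('side','top'):
    im,d=shot(c,'last_'+c); P=cloud(c,d)
    for m in models.outline_of(c,'pizza1'):
        q=P[m['mask']]; q=q[np.isfinite(q).all(1)]; z=np.median(q[:,2]); k=q[abs(q[:,2]-z)<.01]
        if z<.02 or z>.2: continue
        (x,y),r=cv2.minEnclosingCircle(k[:,:2].astype(np.float32))
        f='g' if y<0 else 'r'; o=F[f]; t=np.radians(o[2]); dx,dy=x-o[0],y-o[1]
        print(c,'world',np.round([x,y,z,r],4),f,'local',round(dx*np.cos(t)+dy*np.sin(t),4),round(-dx*np.sin(t)+dy*np.cos(t),4))
E
python3 chk.py; python3 lane.py r,-.105,-.0005,.08 r,-.105,-.0005,.013; python3 -c "
import cv2,numpy as np
a=cv2.imread('pics/last_side.png')[260:380,270:400];b=cv2.imread('pics/last_top.png')[155:275,350:480]
cv2.imwrite('pics/g2.png',cv2.resize(np.hstack([a,b]),None,fx=3,fy=3,interpolation=2))"
```

```text
time_s: 24.58
position: [0.3194, -0.2394, 0.1571]
tcp_rot: [[0.71, -0.704, 0.003], [-0.704, -0.71, -0.004], [0.006, 0.001, -1.0]]
force: [1.3, -0.1, -1.0]
opening: 0.204
grasp_force: 29.9
side world [ 0.4676 -0.3821  0.0474  0.0474] g local 0.0029 -0.0951
side world [0.5581 0.3199 0.0423 0.0496] r local 0.0046 -0.0007
top world [ 0.4669 -0.3738  0.0468  0.0454] g local -0.0034 -0.0897
top world [0.4919 0.3935 0.0418 0.0442] r local 0.0138 0.0979
top world [0.5554 0.32   0.0414 0.0461] r local 0.0029 0.0014
now [ 0.318  -0.2376  0.1546] a -44.8 tiltz [-0.001  0.002 -1.   ] t 24.8 j [-53.  21. 118.   0.  40.  82.] op 0.202 gf 29.9 F [-0.4  0.3 -1.9]
(np.float64(0.4155), np.float64(0.1656), 0.1335, 47.3) -> [-0.215 -0.355  0.022] [ -0.1   0.1 -92.1]
(np.float64(0.4155), np.float64(0.1656), 0.0665, 47.3) -> [-0.215 -0.355  0.089] [ -0.1   0.1 -92.1]
```

View pics/g2.png

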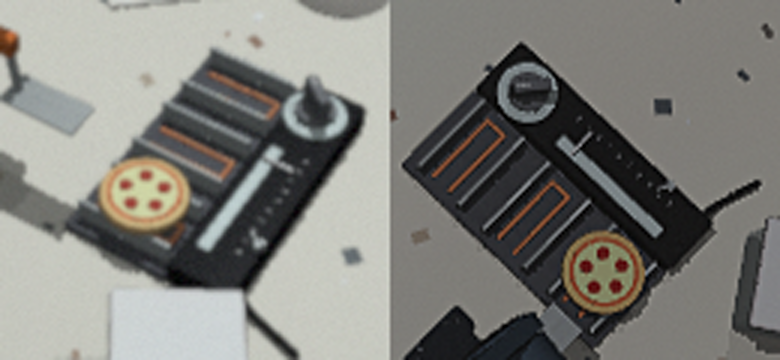

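```bash
python3 go.py .40,-.14,.1335,-20 .43,.02,.1335,15 .4155,.1656,.1335,47.3 .4155,.1656,.0665,47.3
```

```text
now [ 0.318  -0.2376  0.1546] a -44.8 tiltz [-0.001  0.002 -1.   ] t 24.8 j [-53.  21. 118.   0.  40.  82.] op 0.202 gf 29.9 F [-0.4  0.3 -1.9]
(0.4, -0.14, 0.1335, -20.0) -> [-0.011 -0.127  0.021] [ -0.    0.1 -24.8]
(0.43, 0.02, 0.1335, 15.0) -> [-0.102 -0.262  0.021] [ -0.1   0.1 -59.8]
(0.4155, 0.1656, 0.1335, 47.3) -> [-0.215 -0.355  0.022] [ -0.1   0.1 -92.1]
(0.4155, 0.1656, 0.0665, 47.3) -> [-0.215 -0.355  0.089] [ -0.1   0.1 -92.1]
```

```bash
python3 -m jog '[[0,-0.002,-0.025,0.005,0,0,-5],[0,-0.005,-0.06,0.01,0,0,-12],[0,-0.011,-0.1,0.02,0,0,-20],[0,-0.028,-0.145,0.02,0,0,-29],[0,-0.05,-0.18,0.02,0,0,-38],[0,-0.075,-0.22,0.02,0,0,-48],[0,-0.1,-0.26,0.02,0,0,-58],[0,-0.135,-0.29,0.02,0,0,-68],[0,-0.17,-0.32,0.022,0,0,-78],[0,-0.2,-0.343,0.022,0,0,-87],[0,-0.215,-0.355,0.022,0,0,-92.1],[0,-0.215,-0.355,0.03,0,0,-92.1],[0,-0.215,-0.355,0.055,0,0,-92.1],[0,-0.215,-0.355,0.075,0,0,-92.1],[0,-0.215,-0.355,0.087,0,0,-92.1],[0,-0.215,-0.355,0.089,0,0,-92.1],[0,-0.215,-0.355,0.089,0,0,-92.1],[0,-0.215,-0.355,0.089,0,0,-92.1]]'; python3 lane.py r,.006,.0015,.013
```

```text
time_s: 27.02
position: [0.4166, 0.1651, 0.0671]
tcp_rot: [[0.678, 0.735, 0.001], [0.735, -0.678, 0.0], [0.001, 0.001, -1.0]]
force: [-0.3, -0.1, -1.4]
opening: 0.205
grasp_force: 29.9
now [0.4166 0.1651 0.0671] a 47.3 tiltz [ 0.001  0.    -1.   ] t 27.0 j [  7.  35. 115.  -0.  30.  50.] op 0.205 gf 29.9 F [-0.3 -0.1 -1.4]
(np.float64(0.4893), np.float64(0.2486), 0.0665, 47.3) -> [ 0.111 -0.003  0.001] [ 0.1 -0.1 -0. ]
```

```bash
python3 -m jog '[[0,0.002,-0.003,0,0,0,0],[0,0.01,-0.003,0,0,0,0],[0,0.022,-0.003,0,0,0,0],[0,0.034,-0.003,0,0,0,0],[0,0.046,-0.003,0,0,0,0],[0,0.058,-0.003,0,0,0,0],[0,0.07,-0.003,0,0,0,0]]'; python3 -m jog '[[0,0.012,0,0,0,0,0],[0,0.024,0,0,0,0,0],[0,0.034,0,0,0,0,0],[0,0.04,0,0,0,0,0],[0,0.041,0,0,0,0,0],[0,0.041,0,0,0,0,0]]'; python3 lane.py r,.006,.0015,.013
```

```text
time_s: 27.9
position: [0.4619, 0.2192, 0.0665]
tcp_rot: [[0.678, 0.735, -0.0], [0.735, -0.678, -0.0], [-0.0, -0.0, -1.0]]
force: [-1.0, -1.0, -1.5]
opening: 0.204
grasp_force: 29.9
time_s: 28.65
position: [0.489, 0.2486, 0.0665]
tcp_rot: [[0.678, 0.735, -0.0], [0.735, -0.678, -0.0], [-0.0, -0.0, -1.0]]
force: [-0.3, -0.2, -1.9]
opening: 0.203
grasp_force: 29.9
now [0.489  0.2486 0.0665] a 47.3 tiltz [-0. -0. -1.] t 28.6 j [ 15.  39. 101.   0.  41.  58.] op 0.203 gf 29.9 F [-0.3 -0.2 -1.9]
(np.float64(0.4893), np.float64(0.2486), 0.0665, 47.3) -> [ 0.  0. -0.] [-0.  0.  0.]
```

```bash
python3 -m jog '[[0,0,0,-0.005,0,0,0],[0,0,0,-0.009,0,0,0],[0,0,0,-0.012,0,0,0],[0,0,0,-0.015,0,0,0],[0,0,0,-0.018,0,0,0],[0,0,0,-0.023,0,0,0],[0,0,0,-0.03,0,0,0],[0,0,0,-0.04,0,0,0],[0,0,0,-0.05,0,0,0],[0,0,0,-0.06,0,0,0],[0,0,0,-0.068,0,0,0],[0,0,0,-0.073,0,0,0],[0,0,0,-0.074,0,0,0],[0,0,0,-0.074,0,0,0]]'; python3 car.py; python3 prof.py g,-.001,0,.085 19
```

```text
time_s: 30.4
position: [0.489, 0.2486, 0.1404]
tcp_rot: [[0.678, 0.735, -0.0], [0.735, -0.678, -0.0], [-0.0, -0.0, -1.0]]
force: [-0.3, -0.9, -1.5]
opening: 0.2
grasp_force: 29.9
side 125 z 0.15146124458031085 world [0.4768 0.2272 0.1547] tool mean [-0.024   0.0056 -0.0143] xr -0.05858860254240998 0.04694001488391204 yr -0.005786207314029718 0.014954322748266826 slope deg [ 1.3713 27.6327]
side 163 z 0.10335403949528721 world [0.5675 0.3008 0.103 ] tool mean [0.0916 0.0223 0.0374] xr 0.052523039318057 0.14244785267243676 yr -0.0189087902126752 0.04998541103809476 slope deg [-1.4996  2.3014]
side 132 z 0.04140246387144131 world [0.4771 0.3766 0.0409] tool mean [ 0.086  -0.0955  0.0995] xr 0.05926550155577332 0.1367577052527718 yr -0.1356230519574271 -0.050974404917394134 slope deg [-2.8976  1.3846]
side tip 0.69 [0.4942 0.3934 0.027 ] tool [ 0.11   -0.0943  0.1134]
side tip 0.58 [0.5586 0.3226 0.0898] tool [0.1016 0.001  0.0506]
top 180 z 0.04204876527156454 world [0.487  0.4204 0.0423] tool mean [ 0.1249 -0.1179  0.0981] xr 0.0913384491042753 0.14975096066230323 yr -0.142406724638402
[... 326 characters left out ...]
ip 0.44 [0.4877 0.3908 0.0309] tool [ 0.1037 -0.0973  0.1095]
now [0.489  0.2487 0.1403] a 47.3 tiltz [-0.001 -0.    -1.   ] t 30.7 j [15. 32. 98.  0. 50. 58.] op 0.203 gf 29.9 F [-0.4  0.4 -2.1]
[-0.001, 0.0, 0.0] 0.1
[-0.004, 0.003, 0.0] 0.9
[-0.012, 0.01, 0.0] 2.8
[-0.025, 0.021, 0.0] 6.1
[-0.045, 0.037, 0.0] 10.9
[-0.07, 0.057, 0.0] 17.0
[-0.1, 0.082, 0.0] 24.3
[-0.134, 0.11, 0.001] 32.6
[-0.171, 0.14, 0.001] 41.5
[-0.208, 0.171, 0.001] 50.6
[-0.245, 0.201, 0.001] 59.4
[-0.279, 0.229, 0.001] 67.7
[-0.309, 0.254, 0.002] 75.1
[-0.335, 0.274, 0.002] 81.2
[-0.354, 0.29, 0.002] 86.0
[-0.368, 0.301, 0.002] 89.2
[-0.376, 0.308, 0.002] 91.1
[-0.379, 0.311, 0.002] 91.9
[-0.379, 0.311, 0.002] 92.1
```

```bash
python3 -m jog '[[0,-0.001,0,0,0,0,0.1],[0,-0.004,0.003,0,0,0,0.9],[0,-0.012,0.01,0,0,0,2.8],[0,-0.025,0.021,0,0,0,6.1],[0,-0.045,0.037,0,0,0,10.9],[0,-0.07,0.057,0,0,0,17],[0,-0.1,0.082,0,0,0,24.3],[0,-0.134,0.11,0,0,0,32.6],[0,-0.171,0.14,0,0,0,41.5],[0,-0.208,0.171,0,0,0,50.6],[0,-0.245,0.201,0,0,0,59.4],[0,-0.279,0.229,0.001,0,0,67.7],[0,-0.309,0.254,0.002,0,0,75.1],[0,-0.335,0.274,0.002,0,0,81.2],[0,-0.354,0.29,0.002,0,0,86],[0,-0.368,0.301,0.002,0,0,89.2],[0,-0.376,0.308,0.002,0,0,91.1],[0,-0.379,0.311,0.002,0,0,91.9],[0,-0.379,0.311,0.002,0,0,92.1],[0,-0.379,0.311,0.002,0,0,92.1]]'; python3 car.py; python3 lane.py g,-.001,0,.022
```

```text
time_s: 33.2
position: [0.4606, -0.2398, 0.1385]
tcp_rot: [[0.71, -0.704, -0.001], [-0.704, -0.71, 0.001], [-0.001, -0.0, -1.0]]
force: [-0.1, 0.3, -2.7]
opening: 0.204
grasp_force: 29.9
side 568 z 0.10140115717205933 world [ 0.5323 -0.3203  0.101 ] tool mean [0.1076 0.0068 0.0374] xr 0.06235575031442382 0.14985613271279036 yr -0.04203500958085306 0.048898764403429565 slope deg [1.4737 1.4193]
side 614 z 0.04748102478535654 world [ 0.4644 -0.3853  0.0473] tool mean [0.1052 0.1007 0.0911] xr 0.058106341889537894 0.14775996454620682 yr 0.050289174435903104 0.14184227837288343 slope deg [0.3465 1.864 ]
side tip 0.88 [ 0.5313 -0.3134  0.0913] tool [0.1021 0.0026 0.0471]
side tip 0.65 [ 0.4661 -0.3787  0.0325] tool [0.1018 0.0949 0.1059]
top 346 z 0.04720799956767541 world [ 0.4595 -0.3893  0.0469] tool mean [0.1045 0.107  0.0915] xr 0.0623158274009917 0.14423107597741194 yr 0.07777644323827024 0.1364080786871246 slope deg [1.4334 2.3227]
top 163 z 0.0993130534634179 world [ 0.5548 -0.3288  0.0997] tool mean [ 0.1296 -0.003   0.0386] xr 0.11478115558289581 0.14651601904958864 yr -0.037334255224080334 0.029208568528400963 slope deg [8.144  0.8703]
top tip 0.69 [ 0.4708 -0.3808  0.0315] tool [0.1066 0.093  0.1069]
top tip 0.63 [ 0.5321 -0.3138  0.0865] tool [0.1029 0.0023 0.0519]
now [ 0.4608 -0.2404  0.1385] a -44.8 tiltz [-0.  0. -1.] t 33.5 j [-40.  30. 102.   0.  47.  95.] op 0.205 gf 29.9 F [-0.4  0.3 -2.6]
now [ 0.4608 -0.2404  0.1385] a -44.8 tiltz [-0.  0. -1.] t 33.5 j [-40.  30. 102.   0.  47.  95.] op 0.205 gf 29.9 F [-0.4  0.3 -2.6]
(np.float64(0.4604), np.float64(-0.241), 0.0755, -44.75) -> [0.    0.001 0.063] [-0.  0. -0.]
```

```bash
python3 -m jog '[[0,-0.001,-0.001,0.003,0,0,0],[0,-0.002,-0.002,0.01,0,0,0],[0,-0.002,-0.003,0.02,0,0,0],[0,-0.002,-0.003,0.03,0,0,0],[0,-0.002,-0.003,0.039,0,0,0],[0,-0.002,-0.003,0.045,0,0,0],[0,-0.002,-0.003,0.049,0,0,0],[0,-0.002,-0.003,0.052,0,0,0],[0,-0.002,-0.003,0.055,0,0,0],[0,-0.002,-0.003,0.058,0,0,0],[0,-0.002,-0.003,0.061,0,0,0],[0,-0.002,-0.003,0.063,0,0,0],[0,-0.002,-0.003,0.063,0,0,0]]'; python3 -m jog '[[0,-0.004,0,0,0,0,0],[0,-0.012,0,0,0,0,0],[0,-0.022,0,0,0,0,0],[0,-0.034,0,0,0,0,0],[0,-0.048,0,0,0,0,0],[0,-0.062,0,0,0,0,0],[0,-0.076,0,0,0,0,0],[0,-0.09,0,0,0,0,0],[0,-0.1,0,0,0,0,0],[0,-0.1,0,-0.02,0,0,0],[0,-0.1,0,-0.05,0,0,0],[0,-0.1,0,-0.08,0,0,0],[0,-0.1,0,-0.08,0,0,0]]';python3 chk.py; python3 lane.py r,-.105,.098,.08;python3 go.py .43,.02,.1335,15;python3 inh.py
```

```text
time_s: 35.12
position: [0.4615, -0.2372, 0.0755]
tcp_rot: [[0.71, -0.705, -0.0], [-0.705, -0.71, 0.0], [-0.0, 0.0, -1.0]]
force: [-0.3, 1.0, -1.3]
opening: 0.204
grasp_force: 29.9
time_s: 36.75
position: [0.3916, -0.1675, 0.1572]
tcp_rot: [[0.71, -0.704, 0.004], [-0.704, -0.71, -0.003], [0.006, -0.001, -1.0]]
force: [0.8, 0.2, -1.4]
opening: 0.206
grasp_force: 29.9
side world [ 0.5329 -0.3136  0.0479  0.0471] g local 0.0011 -0.0005
side world [0.5194 0.3935 0.0413 0.0312] r local 0.0324 0.0777
side world [ 0.4674 -0.3803  0.0475  0.0478] g local 0.0015 -0.094
top world [ 0.534  -0.3073  0.047   0.0452] g local -0.0026 0.0047
top world [ 0.4653 -0.3786  0.0465  0.046 ] g local -0.0012 -0.0942
top world [0.4917 0.3949 0.0417 0.0457] r local 0.0146 0.0989
now [ 0.3897 -0.1662  0.1546] a -44.8 tiltz [-0.002  0.001 -1.   ] t 37.0 j [-38.  23. 115.   0.  42.  97.] op 0.2 gf 29.9 F [-0.1 -0.9 -2. ]
(np.float64(0.3431), np.float64(0.2324), 0.1335, 47.3) -> [-0.314 -0.25   0.022] [ -0.1   0.1 -92.1]
now [ 0.3897 -0.1662  0.1546] a -44.8 tiltz [-0.002  0.001 -1.   ] t 37.0 j [-38.  23. 115.   0.  42.  97.] op 0.2 gf 29.9 F [-0.1 -0.9 -2. ]
(0.43, 0.02, 0.1335, 15.0) -> [-0.103 -0.16   0.021] [ -0.1   0.1 -59.8]
top turner 3 tool frame [ 0.101  -0.0023  0.0552]
top turner_blade 3 tool frame [ 0.0875 -0.004   0.0536]
side turner 3 tool frame [0.1019 0.002  0.0481]
side turner_blade 2 tool frame [ 0.0885 -0.003   0.0533]
now [ 0.3905 -0.1667  0.1556] a -44.8 tiltz [-0. -0. -1.] t 38.1 j [-38.  23. 115.  -0.  43.  97.] op 0.202 gf 29.9 F [ 0.4  0.6 -1. ]
```

```bash
python3 -m jog '[[0,-0.01,-0.02,0.005,0,0,-6],[0,-0.03,-0.05,0.015,0,0,-16],[0,-0.05,-0.085,0.02,0,0,-26],[0,-0.07,-0.12,0.02,0,0,-36],[0,-0.09,-0.145,0.02,0,0,-46],[0,-0.12,-0.17,0.02,0,0,-56],[0,-0.165,-0.19,0.02,0,0,-66],[0,-0.21,-0.21,0.022,0,0,-76],[0,-0.25,-0.225,0.022,0,0,-84],[0,-0.29,-0.24,0.022,0,0,-90],[0,-0.31,-0.248,0.022,0,0,-92.1],[0,-0.314,-0.25,0.03,0,0,-92.1],[0,-0.314,-0.25,0.055,0,0,-92.1],[0,-0.314,-0.25,0.075,0,0,-92.1],[0,-0.314,-0.25,0.088,0,0,-92.1],[0,-0.314,-0.25,0.09,0,0,-92.1],[0,-0.314,-0.25,0.09,0,0,-92.1],[0,-0.314,-0.25,0.09,0,0,-92.1]]'; python3 chk.py; python3 lane.py r,.013,.0985,.013
```

```text
time_s: 40.4
position: [0.3443, 0.2318, 0.0659]
tcp_rot: [[0.678, 0.735, 0.001], [0.735, -0.678, 0.0], [0.001, 0.001, -1.0]]
force: [-0.4, 0.1, -1.6]
opening: 0.204
grasp_force: 29.9
side world [ 0.4644 -0.3812  0.0476  0.0469] g local -0.0 -0.0967
side world [ 0.53   -0.3137  0.0476  0.0511] g local -0.0009 -0.0026
side world [0.4936 0.3854 0.0422 0.0511] r local 0.009 0.0911
top world [0.4922 0.3946 0.0416 0.0458] r local 0.0148 0.0984
top world [ 0.5344 -0.3074  0.0467  0.0458] g local -0.0022 0.0049
top world [ 0.4667 -0.3748  0.0467  0.0454] g local -0.0029 -0.0905
now [0.344  0.232  0.0659] a 47.3 tiltz [ 0.001  0.    -1.   ] t 40.6 j [ 18.  34. 120.  -0.  26.  61.] op 0.202 gf 29.9 F [ 1.3 -1.5 -0.8]
(np.float64(0.4228), np.float64(0.3195), 0.0665, 47.3) -> [ 0.118 -0.001 -0.   ] [ 0. -0.  0.]
```

```bash
python3 -m jog '[[0,0.002,-0.001,0,0,0,0],[0,0.012,-0.001,0,0,0,0],[0,0.024,-0.001,0,0,0,0],[0,0.036,-0.001,0,0,0,0],[0,0.048,-0.001,0,0,0,0],[0,0.06,-0.001,0,0,0,0],[0,0.072,-0.001,0,0,0,0]]'; python3 -m jog '[[0,0.012,0,0,0,0,0],[0,0.024,0,0,0,0,0],[0,0.036,0,0,0,0,0],[0,0.043,0,0,0,0,0],[0,0.046,0,0,0,0,0],[0,0.046,0,0,0,0,0]]'; python3 lane.py r,.013,.0985,.013
```

```text
time_s: 41.48
position: [0.3924, 0.2861, 0.0655]
tcp_rot: [[0.678, 0.735, -0.0], [0.735, -0.678, -0.0], [-0.0, -0.0, -1.0]]
force: [-0.4, -0.0, -1.4]
opening: 0.207
grasp_force: 29.9
time_s: 42.22
position: [0.4228, 0.3192, 0.0654]
tcp_rot: [[0.678, 0.735, -0.001], [0.735, -0.678, -0.0], [-0.001, -0.0, -1.0]]
force: [-0.2, -0.9, -1.6]
opening: 0.201
grasp_force: 29.9
now [0.4228 0.3192 0.0654] a 47.3 tiltz [-0.001 -0.    -1.   ] t 42.2 j [ 25.  38. 103.   0.  39.  68.] op 0.201 gf 29.9 F [-0.2 -0.9 -1.6]
(np.float64(0.4228), np.float64(0.3195), 0.0665, 47.3) -> [ 0.    -0.    -0.001] [-0.  0.  0.]
```

```bash
python3 -m jog '[[0,0,0,-0.005,0,0,0],[0,0,0,-0.009,0,0,0],[0,0,0,-0.012,0,0,0],[0,0,0,-0.015,0,0,0],[0,0,0,-0.018,0,0,0],[0,0,0,-0.023,0,0,0],[0,0,0,-0.03,0,0,0],[0,0,0,-0.04,0,0,0],[0,0,0,-0.05,0,0,0],[0,0,0,-0.06,0,0,0],[0,0,0,-0.068,0,0,0],[0,0,0,-0.073,0,0,0],[0,0,0,-0.075,0,0,0],[0,0,0,-0.075,0,0,0]]'; python3 car.py; python3 prof.py g,-.002,.099,.09 19
```

```text
time_s: 43.98
position: [0.423, 0.3193, 0.1405]
tcp_rot: [[0.678, 0.735, -0.0], [0.735, -0.678, -0.0], [-0.0, -0.0, -1.0]]
force: [-0.3, 0.3, -2.9]
opening: 0.206
grasp_force: 29.9
side 270 z 0.014058925056679272 world [0.2836 0.2936 0.0137] tool mean [-0.1133 -0.085   0.1268] xr -0.1568162779124565 -0.06327697521263691 yr -0.13540648195965274 -0.04245852772964142 slope deg [-1.0404  0.8696]
side 173 z 0.10356167139806072 world [0.5022 0.377  0.1033] tool mean [0.0962 0.0191 0.0372] xr 0.05976803864587785 0.14892433319677872 yr -0.02459988799303523 0.04988019102720708 slope deg [-1.2529  2.7367]
side tip 0.73 [0.4981 0.3964 0.0871] tool [0.1076 0.0029 0.0534]
side tip 0.58 [0.483  0.3868 0.0846] tool [ 0.0903 -0.0017  0.0559]
side tip 0.5 [ 0.2853  0.3013 -0.0031] tool [-0.1065 -0.089   0.1436]
top 388 z 0.013517900415184081 world [0.2865 0.2894 0.0134] tool mean [-0.1145 -0.08    0.1271] xr -0.1501492821605514 -0.06717167677336879 yr -0.12019198549022703 -0.049316294939878484 slope deg [-1.4693  1.2127]
top tip 0.58 [ 0.2846  0.3011 -0.0023] tool [-0.1072 -0.0894  0.1428]
top tip 0.51 [0.4964 0.3911 0.0902] tool [0.1026 0.0053 0.0503]
now [0.4229 0.3192 0.1403] a 47.3 tiltz [-0.001 -0.    -1.   ] t 44.3 j [ 25.  31. 101.   0.  49.  68.] op 0.206 gf 29.9 F [-0.5  0.5 -3.2]
[-0.0, 0.001, -0.0] 0.1
[-0.003, 0.004, -0.0] 0.9
[-0.009, 0.013, -0.0] 2.8
[-0.019, 0.027, -0.0] 6.1
[-0.034, 0.048, -0.0] 10.9
[-0.053, 0.076, -0.001] 17.0
[-0.076, 0.108, -0.001] 24.3
[-0.102, 0.145, -0.001] 32.6
[-0.13, 0.185, -0.001] 41.5
[-0.158, 0.225, -0.002] 50.6
[-0.186, 0.265, -0.002] 59.4
[-0.211, 0.302, -0.002] 67.7
[-0.234, 0.334, -0.003] 75.1
[-0.254, 0.362, -0.003] 81.2
[-0.268, 0.383, -0.003] 86.0
[-0.279, 0.397, -0.003] 89.2
[-0.285, 0.406, -0.003] 91.1
[-0.287, 0.409, -0.003] 91.9
[-0.287, 0.41, -0.003] 92.1
```

```bash
python3 -m jog '[[0,0,0.001,0,0,0,0.1],[0,-0.003,0.004,0,0,0,0.9],[0,-0.009,0.013,0,0,0,2.8],[0,-0.019,0.027,0,0,0,6.1],[0,-0.034,0.048,0,0,0,10.9],[0,-0.053,0.076,0,0,0,17],[0,-0.076,0.108,0,0,0,24.3],[0,-0.102,0.145,-0.001,0,0,32.6],[0,-0.13,0.185,-0.001,0,0,41.5],[0,-0.158,0.225,-0.002,0,0,50.6],[0,-0.186,0.265,-0.002,0,0,59.4],[0,-0.211,0.302,-0.002,0,0,67.7],[0,-0.234,0.334,-0.003,0,0,75.1],[0,-0.254,0.362,-0.003,0,0,81.2],[0,-0.268,0.383,-0.003,0,0,86],[0,-0.279,0.397,-0.003,0,0,89.2],[0,-0.285,0.406,-0.003,0,0,91.1],[0,-0.287,0.409,-0.003,0,0,91.9],[0,-0.287,0.41,-0.003,0,0,92.1],[0,-0.287,0.41,-0.003,0,0,92.1]]'; python3 car.py; python3 lane.py g,-.002,.099,.022
```

```text
time_s: 46.78
position: [0.5296, -0.1688, 0.1435]
tcp_rot: [[0.71, -0.704, -0.001], [-0.704, -0.71, 0.0], [-0.001, 0.0, -1.0]]
force: [0.0, 0.3, -1.9]
opening: 0.205
grasp_force: 29.9
side 469 z 0.10670715836055966 world [ 0.602  -0.2499  0.1062] tool mean [0.1085 0.0067 0.0372] xr 0.06284358022959284 0.14988343795294998 yr -0.040665700567017446 0.04605557065162713 slope deg [1.8234 1.9013]
side 578 z 0.047474466694963025 world [ 0.5332 -0.3175  0.0475] tool mean [0.1072 0.1032 0.0959] xr 0.060806798883875315 0.1506041783992965 yr 0.05147731033248755 0.14651924487977971 slope deg [1.1293 1.156 ]
side tip 0.76 [ 0.6045 -0.2396  0.0944] tool [ 0.1031 -0.0024  0.049 ]
side tip 0.61 [ 0.5336 -0.3125  0.0365] tool [0.104  0.0993 0.1069]
side tip 0.28 [ 0.5272 -0.1669  0.149 ] tool [-0.0031  0.0004 -0.0055]
top 547 z 0.04671361912610594 world [ 0.5337 -0.3111  0.0467] tool mean [0.1031 0.0982 0.0967] xr 0.0570424475648444 0.14621711318369832 yr 0.05394918810004543 0.14069160505217818 slope deg [-0.7536  0.0408]
top 91 z 0.10562443170024749 world [ 0.6318 -0.2533  0.1057] tool mean [ 0.1321 -0.0119  0.0377] xr 0.118321442653312 0.14599845734425745 yr -0.038603068902443666 0.01537025907820987 slope deg [10.5617 -7.9972]
top tip 0.87 [ 0.5324 -0.3128  0.0338] tool [0.1034 0.1004 0.1096]
top tip 0.56 [ 0.6018 -0.2439  0.0934] tool [0.1042 0.0026 0.05  ]
now [ 0.5298 -0.1693  0.1436] a -44.8 tiltz [-0.  0. -1.] t 47.1 j [-29.  32.  97.   0.  51. 106.] op 0.201 gf 29.9 F [ 0.   0.4 -3.6]
now [ 0.5298 -0.1693  0.1436] a -44.8 tiltz [-0.  0. -1.] t 47.1 j [-29.  32.  97.   0.  51. 106.] op 0.201 gf 29.9 F [ 0.   0.4 -3.6]
(np.float64(0.5294), np.float64(-0.17), 0.0755, -44.75) -> [0.    0.001 0.068] [ 0.  0. -0.]
```

```bash
python3 -m jog '[[0,0,0,0.004,0,0,0],[0,-0.001,0,0.014,0,0,0],[0,-0.001,0,0.025,0,0,0],[0,-0.001,0,0.035,0,0,0],[0,-0.001,0,0.044,0,0,0],[0,-0.001,0,0.05,0,0,0],[0,-0.001,0,0.054,0,0,0],[0,-0.001,0,0.057,0,0,0],[0,-0.001,0,0.06,0,0,0],[0,-0.001,0,0.063,0,0,0],[0,-0.001,0,0.066,0,0,0],[0,-0.001,0,0.068,0,0,0],[0,-0.001,0,0.068,0,0,0]]'; python3 -m jog '[[0,-0.004,0,0,0,0,0],[0,-0.012,0,0,0,0,0],[0,-0.022,0,0,0,0,0],[0,-0.034,0,0,0,0,0],[0,-0.048,0,0,0,0,0],[0,-0.062,0,0,0,0,0],[0,-0.076,0,0,0,0,0],[0,-0.09,0,0,0,0,0],[0,-0.1,0,0,0,0,0],[0,-0.1,0,-0.02,0,0,0],[0,-0.1,0,-0.05,0,0,0],[0,-0.1,0,-0.08,0,0,0],[0,-0.1,0,-0.08,0,0,0]]';python3 chk.py; python3 inh.py
python3 - <<'E'
from h import *
import numpy as np
np.set_printoptions(precision=4,suppress=True)
for c in('top','side'):
    p,d=shot(c); P=cloud(c,d)
    for m in models.outline_of(c,'tile')[:1]:
        q=P[m['mask']]; q=q[np.isfinite(q).all(1)]; q=q[(q[:,2]<.012)]
        r=cv2.minAreaRect(q[:,:2].astype(np.float32)); print(c,'tile',r)
    print([ (round(r['p'],2),np.round(r['xyz'],4)) for r in models.tip_of(c,'tile')[:2]])
    a=p[150:280,270:480]
    cv2.imwrite(f'pics/g3{c}.png',cv2.resize(a,None,fx=3.5,fy=3.5,interpolation=2))
E
```

```text
time_s: 48.7
position: [0.5291, -0.169, 0.0755]
tcp_rot: [[0.71, -0.705, -0.0], [-0.705, -0.71, 0.0], [-0.0, -0.0, -1.0]]
force: [-0.4, 0.0, -0.9]
opening: 0.203
grasp_force: 29.9
time_s: 50.32
position: [0.4596, -0.099, 0.1573]
tcp_rot: [[0.71, -0.704, 0.005], [-0.704, -0.71, -0.003], [0.005, -0.002, -1.0]]
force: [1.0, 0.7, -1.6]
opening: 0.204
grasp_force: 29.9
side world [ 0.5297 -0.3142  0.0476  0.0484] g local -0.0008 -0.0032
side world [ 0.6023 -0.2436  0.0476  0.0463] g local 0.0011 0.0981
side world [ 0.4713 -0.3822  0.0479  0.0508] g local 0.0056 -0.0926
side world [ 0.5617 -0.3402  0.03    0.1624] g local 0.0402 0.0009
top world [ 0.4656 -0.3761  0.0468  0.0454] g local -0.0027 -0.0922
top world [ 0.5339 -0.308   0.0465  0.0459] g local -0.0021 0.0042
top world [ 0.6027 -0.2384  0.0473  0.0449] g local -0.0023 0.1021
top turner 3 tool frame [ 0.1024 -0.0018  0.0527]
top turner_blade 3 tool frame [ 0.0874 -0.0039  0.0513]
side turner 3 tool frame [0.1028 0.0015 0.0492]
side turner_blade 3 tool frame [ 0.0872 -0.0049  0.0558]
now [ 0.4581 -0.0985  0.1556] a -44.8 tiltz [ 0. -0. -1.] t 51.7 j [-26.  26. 109.  -0.  46. 109.] op 0.205 gf 29.9 F [ 0.2 -0.  -2. ]
top tile ((0.5690681338310242, -0.001471586525440216), (0.12952350080013275, 0.15073248744010925), 88.02869415283203)
[(0.19, array([ 0.6651, -0.3009,  0.0636]))]
side tile ((0.5715002417564392, 0.00013644248247146606), (0.1449626088142395, 0.15163983404636383), 87.68233489990234)
[(0.59, array([ 0.5679, -0.0067,  0.0009]))]
```

View pics/g3top.png

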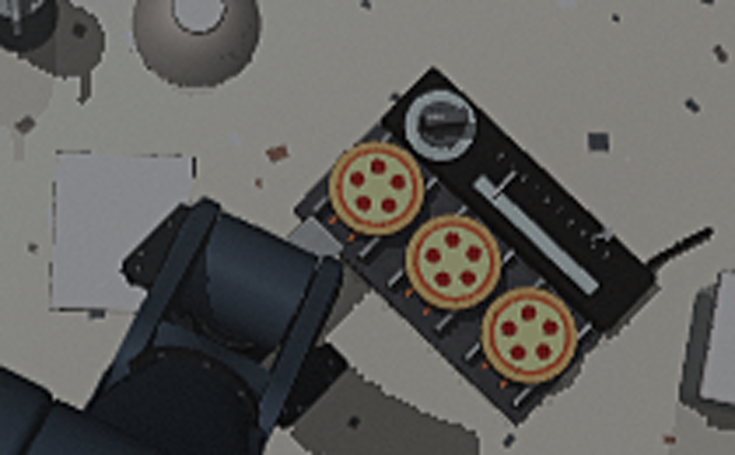

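```bash
python3 go.py .4755,-.002,.12,-2 .4755,-.002,.0585,-2
```

```text
now [ 0.4581 -0.0985  0.1555] a -44.8 tiltz [ 0.  0. -1.] t 52.0 j [-26.  26. 109.   0.  46. 109.] op 0.204 gf 29.9 F [-0.2 -0.2 -2. ]
(0.4755, -0.002, 0.12, -2.0) -> [-0.056 -0.081  0.036] [ -0.    0.  -42.8]
(0.4755, -0.002, 0.0585, -2.0) -> [-0.056 -0.081  0.097] [ -0.    0.  -42.8]
```

```bash
python3 -m jog '[[0,-0.01,-0.015,0,0,0,-8],[0,-0.025,-0.035,0.005,0,0,-18],[0,-0.04,-0.058,0.015,0,0,-28],[0,-0.052,-0.074,0.025,0,0,-37],[0,-0.056,-0.081,0.036,0,0,-42.8],[0,-0.056,-0.081,0.055,0,0,-42.8],[0,-0.056,-0.081,0.072,0,0,-42.8],[0,-0.056,-0.081,0.084,0,0,-42.8],[0,-0.056,-0.081,0.09,0,0,-42.8],[0,-0.056,-0.081,0.093,0,0,-42.8],[0,-0.056,-0.081,0.095,0,0,-42.8],[0,-0.056,-0.081,0.096,0,0,-42.8],[0,-0.056,-0.081,0.096,0,0,-42.8]]'; python3 go.py .4755,-.002,.0585,-2
```

```text
time_s: 53.65
position: [0.4756, -0.0016, 0.0598]
tcp_rot: [[0.999, -0.035, 0.0], [-0.035, -0.999, -0.0], [0.0, 0.0, -1.0]]
force: [0.3, 0.4, -0.7]
opening: 0.204
grasp_force: 29.9
now [ 0.4756 -0.0016  0.0598] a -2.0 tiltz [ 0. -0. -1.] t 53.6 j [-14.  37. 111.   0.  32.  78.] op 0.204 gf 29.9 F [ 0.3  0.4 -0.7]
(0.4755, -0.002, 0.0585, -2.0) -> [-0.     0.     0.001] [ 0. -0.  0.]
```

```bash
python3 -m jog '[[0,0,0,0.001,0,0,0],[0,0,0,0.0015,0,0,0],[0,0,0,0.0015,0,0,0]]'; python3 -m jog '[[0.4,0,0,0,0,0,0],[0.7,0,0,0,0,0,0],[0.7,0,0,0,0,0,0],[0.7,0,0,0,0,0,0],[0.7,0,0,0,0,0,0],[0.7,0,0,-0.01,0,0,0],[0.7,0,0,-0.04,0,0,0],[0.7,0,0,-0.1,0,0,0],[0.7,0,0,-0.14,0,0,0],[0.7,0,0,-0.14,0,0,0],[0.7,0,0,-0.14,0,0,0]]';python3 go.py .33,-.33,.2,-44.75 .52,-.36,.2,45.25
```

```text
time_s: 54.02
position: [0.4754, -0.0016, 0.0584]
tcp_rot: [[0.999, -0.035, 0.0], [-0.035, -0.999, -0.0], [0.0, 0.0, -1.0]]
force: [-2.7, 0.3, 4.0]
opening: 0.2
grasp_force: 29.9
time_s: 55.4
position: [0.4747, -0.0014, 0.198]
tcp_rot: [[0.999, -0.035, -0.001], [-0.035, -0.999, 0.0], [-0.001, -0.0, -1.0]]
force: [-1.2, 0.9, -0.6]
opening: 0.702
grasp_force: 0.0
now [ 0.4747 -0.0014  0.198 ] a -2.0 tiltz [-0.001  0.    -1.   ] t 55.4 j [-14.  22. 105.  -0.  53.  78.] op 0.702 gf 0.0 F [-1.2  0.9 -0.6]
(0.33, -0.33, 0.2, -44.75) -> [-0.133  0.333 -0.002] [ 0.   0.  42.8]
(0.52, -0.36, 0.2, 45.25) -> [ 0.058  0.357 -0.002] [ -0.    0.  -47.2]
```

```bash
cat > con.py <<'E'
from lane import *
import sys
np.set_printoptions(precision=4,suppress=True)
ox,oy,A=F['g']; t=np.radians(A); cs,sn=np.cos(t),np.sin(t)
def loc(x,y): return (x-ox)*cs+(y-oy)*sn,-(x-ox)*sn+(y-oy)*cs
out=[]
for c in('top','side'):
    I=[];D=[]
    for i in range(5):
        p,d=shot(c); I.append(p.astype(float)); D.append(d)
    I=np.mean(I,0); D=np.median(D,0).astype(np.float32)
    cv2.imwrite(c+'c.png',I.astype(np.uint8)); P=cloud(c,D)
    # dial bar
    lx,ly=loc(P[...,0],P[...,1]); k=(P[...,2]>.06)&(P[...,2]<.085)&(np.hypot(lx-.088,ly-.1)<.035)
    q=P[k]; m=q.mean(0); v=np.linalg.svd(q[:,:2]-m[:2],full_matrices=False)[2][0]
    r=cv2.minAreaRect(q[:,:2].astype(np.float32))
    print(c,'bar n',len(q),'centre',m,'yaw mod180',np.degrees(np.arctan2(v[1],v[0]))%180,r)
    for n in('pointer_tip','tab','dial_grip','turner_blade','turner','tile'):
        for rr in models.tip_of(c,n)[:3]:
            x=np.array(rr['xyz']); print(c,n,round(rr['p'],2),x,'loc',np.round(loc(x[0],x[1]),4))
    # rectified console at plane z: grill-local x .05...13, y -.14...14 , 0.4mm/px
    ci=viewer.camera_info(c); yy,xx=np.mgrid[.14:-.14:-.0004,.05:.14:.0004] if 0 else np.meshgrid(np.arange(.14,-.14,-.0004),np.arange(.14,.04,-.0004))
    X=np.stack([ox+cs*xx-sn*yy,oy+sn*xx+cs*yy,np.full(xx.shape,.034),np.ones(xx.shape)],-1)@np.array(ci['world_to_cam']).T
    u=(X[...,0]/X[...,2]*ci['fx']+ci['cx']).astype(np.float32); v=(X[...,1]/X[...,2]*ci['fy']+ci['cy']).astype(np.float32)
    w=cv2.remap(I.astype(np.uint8),u,v,cv2.INTER_CUBIC); out.append(w)
cv2.imwrite('pics/'+sys.argv[1]+'.png',np.vstack(out)); print(out[0].shape)
go()
E
python3 con.py con1; python3 tur.py
```

```text
top bar n 66 centre [ 0.6633 -0.2998  0.0723] yaw mod180 97.81382835603952 ((0.664608359336853, -0.3002845048904419), (0.014920521527528763, 0.04109153524041176), 5.771664619445801)
top dial_grip 0.57 [ 0.6654 -0.3024  0.0669] loc [0.0873 0.1007]
top tile 0.57 [ 0.5674 -0.008  -0.0021] loc [-0.1896  0.2408]
side bar n 70 centre [ 0.6637 -0.3093  0.0721] yaw mod180 97.35598271831465 ((0.6643869876861572, -0.3051515519618988), (0.015045104548335075, 0.042489081621170044), 7.285430908203125)
side pointer_tip 0.58 [ 0.6199 -0.3708  0.0309] loc [0.1031 0.0201]
side tab 0.6 [ 0.5607 -0.451   0.0337] loc [ 0.1175 -0.0785]
side dial_grip 0.44 [ 0.6661 -0.3023  0.0661] loc [0.0877 0.1013]
side turner_blade 0.83 [ 0.5678 -0.0057  0.0045] loc [-0.1909  0.2427]
side turner 0.83 [ 0.575  -0.0065  0.0068] loc [-0.1852  0.2472]
side tile 0.94 [ 0.5662 -0.0052  0.0002] loc [-0.1924  0.242 ]
side tile 0.51 [ 0.4646 -0.3779  0.0323] loc [-0.0022 -0.0942]
(250, 700, 3)
now [ 0.4755 -0.0015  0.1981] a -2.0 tiltz [ 0.  0. -1.] t 56.5 j [-14.  22. 105.   0.  53.  78.] op 0.696 gf 0.0 F [0.3 0.9 0.8]
none
side 199 mean [ 0.4742 -0.008 ] rect (0.4745071530342102, -0.007974814623594284) [0.016774319112300873, 0.09938723593950272] yaw -1.8640549440165681 z 0.07790569183599594 pitch -0.2628464097385872
```

View pics/con1.png

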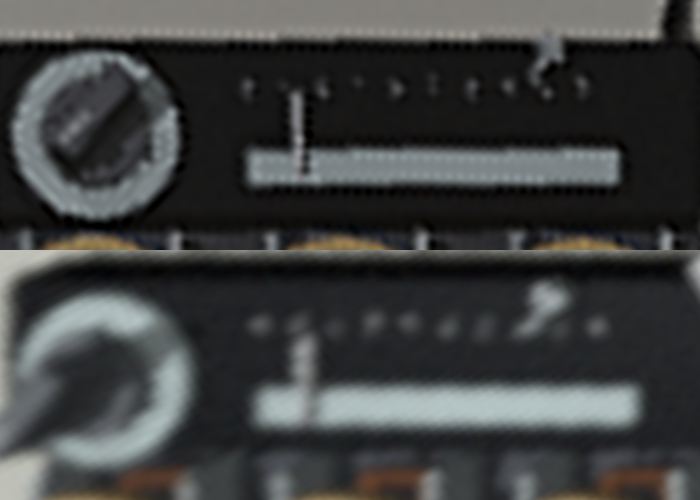

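```bash
python3 go.py .6655,-.303,.15,97.5 .6655,-.303,.059,97.5
```

```text
now [ 0.4754 -0.0015  0.1981] a -2.0 tiltz [-0. -0. -1.] t 56.8 j [-14.  22. 105.  -0.  53.  78.] op 0.702 gf 0.0 F [ 0.3 -0.1  0.8]
(0.6655, -0.303, 0.15, 97.5) -> [0.2   0.295 0.048] [ -0.    0.  -99.5]
(0.6655, -0.303, 0.059, 97.5) -> [0.2   0.295 0.139] [ -0.    0.  -99.5]
```

```bash
python3 -m jog '[[0.4,0.02,0.03,0,0,0,-10],[0.4,0.04,0.06,0,0,0,-20],[0.4,0.06,0.09,0,0,0,-30],[0.4,0.08,0.12,0,0,0,-40],[0.4,0.1,0.15,0,0,0,-50],[0.4,0.12,0.18,0,0,0,-60],[0.4,0.14,0.21,0,0,0,-70],[0.4,0.16,0.24,0,0,0,-80],[0.4,0.18,0.265,0.01,0,0,-90],[0.4,0.195,0.29,0.03,0,0,-97],[0.4,0.2,0.295,0.048,0,0,-99.5],[0.4,0.2,0.295,0.048,0,0,-99.5],[0.4,0.2,0.295,0.048,0,0,-99.5]]';python3 go.py .6655,-.303,.059,97.5
```

```text
time_s: 58.42
position: [0.6651, -0.3029, 0.1504]
tcp_rot: [[-0.13, 0.991, 0.0], [0.991, 0.13, 0.0], [0.0, 0.0, -1.0]]
force: [0.2, 0.8, -0.4]
opening: 0.402
grasp_force: 0.0
now [ 0.6651 -0.3029  0.1504] a 97.5 tiltz [ 0.  0. -1.] t 58.4 j [-33.  43.  69.   0.  67. -41.] op 0.402 gf 0.0 F [ 0.2  0.8 -0.4]
(0.6655, -0.303, 0.059, 97.5) -> [-0.     0.     0.091] [ 0. -0. -0.]
```

```bash
python3 -m jog '[[0.4,0,0,0.03,0,0,0],[0.4,0,0,0.06,0,0,0],[0.4,0,0,0.08,0,0,0],[0.4,0,0,0.091,0,0,0],[0.4,0,0,0.091,0,0,0],[0,0,0,0.091,0,0,0],[0,0,0,0.091,0,0,0],[0,0,0,0.091,0,0,0],[0,0,0,0.091,0,0,0],[0,0,0,0.091,0,0,0]]';python3 go.py
```

```text
time_s: 59.68
position: [0.6644, -0.3039, 0.06]
tcp_rot: [[-0.131, 0.991, -0.001], [0.991, 0.131, -0.001], [-0.001, -0.001, -1.0]]
force: [-3.2, -1.1, 5.5]
opening: 0.16
grasp_force: 30.0
now [ 0.6644 -0.3039  0.06  ] a 97.5 tiltz [-0.001 -0.001 -1.   ] t 59.7 j [-33.  50.  72.  -0.  59. -41.] op 0.16 gf 30.0 F [-3.2 -1.1  5.5]
```

```bash
python3 -m jog '[[0,0,0,-0.001,0,0,4],[0,0,0,-0.001,0,0,12],[0,0,0,-0.001,0,0,22],[0,0,0,-0.001,0,0,32],[0,0,0,-0.001,0,0,42],[0,0,0,-0.001,0,0,52],[0,0,0,-0.001,0,0,62],[0,0,0,-0.001,0,0,72],[0,0,0,-0.001,0,0,82],[0,0,0,-0.001,0,0,90],[0,0,0,-0.001,0,0,90]]';python3 go.py
```

```text
time_s: 61.05
position: [0.6654, -0.3046, 0.0601]
tcp_rot: [[0.991, 0.132, 0.001], [0.132, -0.991, -0.002], [0.001, 0.002, -1.0]]
force: [-0.3, -4.2, -0.7]
opening: 0.159
grasp_force: 30.0
now [ 0.6654 -0.3046  0.0601] a 7.6 tiltz [ 0.001 -0.002 -1.   ] t 61.0 j [-33.  50.  72.  -0.  59.  49.] op 0.159 gf 30.0 F [-0.3 -4.2 -0.7]
```

```bash
python3 -m jog '[[0,0,0,0,0,0,4],[0,0,0,0,0,0,12],[0,0,0,0,0,0,22],[0,0,0,0,0,0,32],[0,0,0,0,0,0,42],[0,0,0,0,0,0,52],[0,0,0,0,0,0,62],[0,0,0,0,0,0,72],[0,0,0,0,0,0,80],[0,0,0,0,0,0,80]]';python3 go.py; sed -i "s/'pointer_tip','tab','dial_grip','turner_blade','turner','tile'/'pointer_tip','tab','turner_blade'/" con.py; python3 con.py con2; python3 - <<'E'
import cv2,numpy as np
w=cv2.imread('pics/con2.png'); a=w[0:200,450:600]; b=w[250:450,450:600]
cv2.imwrite('pics/tab.png',cv2.resize(np.hstack([a,b]),None,fx=2.66,fy=2.66,interpolation=2))
E
```

```text
time_s: 62.3
position: [0.6647, -0.3055, 0.06]
tcp_rot: [[0.303, -0.953, -0.0], [-0.953, -0.303, -0.003], [0.003, 0.001, -1.0]]
force: [-3.0, -5.1, 0.0]
opening: 0.161
grasp_force: 30.0
now [ 0.6647 -0.3055  0.06  ] a -72.4 tiltz [-0.    -0.003 -1.   ] t 62.3 j [-33.  50.  72.  -0.  59. 129.] op 0.161 gf 30.0 F [-3.  -5.1  0. ]con.py:15: RuntimeWarning: Mean of empty slice.
  q=P[k]; m=q.mean(0); v=np.linalg.svd(q[:,:2]-m[:2],full_matrices=False)[2][0]
  ret = um.true_divide(
Traceback (most recent call last):
  File "con.py", line 15, in <module>
    q=P[k]; m=q.mean(0); v=np.linalg.svd(q[:,:2]-m[:2],full_matrices=False)[2][0]
                           ~~~~~~~~~~~~~~~~~~~~~~~~~~~~~~~~~~~~~~~~~~~~~~~~~~~^^^
IndexError: index 0 is out of bounds for axis 0 with size 0
[ WARN:0@0.010] global loadsave.cpp:275 findDecoder imread_('pics/con2.png'): can't open/read file: check file path/integrity
Traceback (most recent call last):
TypeError: 'NoneType' object is not subscriptable
```

```bash
sed -i 's/^    q=P\[k\]; m=.*$/    q=P[k]\n    if len(q)<20: q=np.random.rand(30,3)\n    m=q.mean(0); v=np.linalg.svd(q[:,:2]-m[:2],full_matrices=False)[2][0]/' con.py; python3 con.py con2;  python3 - <<'E'
import cv2,numpy as np
w=cv2.imread('pics/con2.png'); a=w[0:200,450:600]; b=w[250:450,450:600]
cv2.imwrite('pics/tab.png',cv2.resize(np.hstack([a,b]),None,fx=2.66,fy=2.66,interpolation=2))
E
```

```text
top bar n 30 centre [0.5622 0.5052 0.482 ] yaw mod180 47.9591440893264 ((0.5300524234771729, 0.5342996716499329), (0.9562292695045471, 0.9072728753089905), 4.686069488525391)
side bar n 82 centre [ 0.6646 -0.3153  0.0721] yaw mod180 175.09246646268497 ((0.6636380553245544, -0.3127358853816986), (0.023678775876760483, 0.03864961862564087), 69.24800109863281)
side pointer_tip 0.49 [ 0.5568 -0.4351  0.0283] loc [ 0.1036 -0.07  ]
side tab 0.48 [ 0.5578 -0.4326  0.034 ] loc [ 0.1025 -0.0675]
side tab 0.35 [ 0.5604 -0.4498  0.0335] loc [ 0.1165 -0.0779]
side turner_blade 0.89 [ 0.5645 -0.0037  0.0029] loc [-0.1947  0.2418]
(250, 700, 3)
now [ 0.6648 -0.3055  0.06  ] a -72.3 tiltz [ 0.    -0.003 -1.   ] t 63.4 j [-33.  50.  72.  -0.  59. 129.] op 0.157 gf 30.0 F [-2.6 -6.4 -1.6]
```

View pics/tab.png

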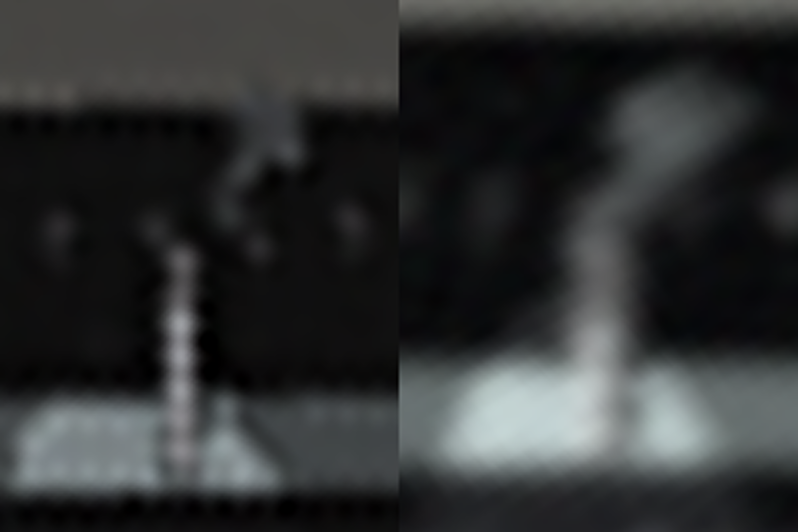

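```bash
cat > prf.py <<'E'
import cv2,numpy as np,sys
w=cv2.cvtColor(cv2.imread(f'pics/{sys.argv[1]}.png'),cv2.COLOR_BGR2GRAY).astype(float)
for nm,o in(('top',0),('side',250)):
    for r in range(40,140,5):
        b=w[o+r:o+r+5,480:590].mean(0); b=np.clip(b-np.percentile(b,60)-6,0,None)
        k=np.argmax(b); lo,hi=max(0,k-10),k+11; s=b[lo:hi].sum()
        c=(b[lo:hi]*np.arange(lo,min(hi,110))).sum()/s if s>0 else np.nan
        print(nm,r,'peak',round(b[k]),'y mm',round((.14-.0004*(480+c))*1000,1),end=' | ')
    print()
E
python3 prf.py con2
```

```text
top 40 peak 28 y mm -81.1 | top 45 peak 44 y mm -81.4 | top 50 peak 46 y mm -82.0 | top 55 peak 49 y mm -82.4 | top 60 peak 40 y mm -76.8 | top 65 peak 31 y mm -75.7 | top 70 peak 20 y mm -74.2 | top 75 peak 23 y mm -74.0 | top 80 peak 17 y mm -74.5 | top 85 peak 14 y mm -63.5 | top 90 peak 25 y mm -66.3 | top 95 peak 66 y mm -67.1 | top 100 peak 61 y mm -67.3 | top 105 peak 59 y mm -67.2 | top 110 peak 71 y mm -66.8 | top 115 peak 103 y mm -66.8 | top 120 peak 132 y mm -66.8 | top 125 peak 114 y mm -66.8 | top 130 peak 128 y mm -66.8 | top 135 peak 120 y mm -66.9 | 
side 40 peak 29 y mm -77.5 | side 45 peak 34 y mm -77.9 | side 50 peak 42 y mm -80.0 | side 55 peak 51 y mm -79.6 | side 60 peak 51 y mm -78.1 | side 65 peak 42 y mm -76.5 | side 70 peak 36 y mm -73.8 | side 75 peak 39 y mm -71.8 | side 80 peak 45 y mm -70.3 | side 85 peak 57 y mm -69.7 | side 90 peak 70 y mm -69.3 | side 95 peak 77 y mm -69.7 | side 100 peak 75 y mm -70.0 | side 105 peak 75 y mm -70.0 | side 110 peak 77 y mm -69.9 | side 115 peak 80 y mm -69.3 | side 120 peak 97 y mm -69.6 | side 125 peak 102 y mm -69.5 | side 130 peak 77 y mm -69.0 | side 135 peak 42 y mm -68.4 |
```

```bash
python3 prf.py con1 | cut -c1-620; python3 -m jog '[[0,0,0,0,0,0,3],[0,0,0,0,0,0,8],[0,0,0,0,0,0,12],[0,0,0,0,0,0,14],[0,0,0,0,0,0,14],[0,0,0,0,0,0,14]]'; python3 con.py con3; python3 prf.py con3
```

```text
top 40 peak 68 y mm -81.0 | top 45 peak 97 y mm -81.4 | top 50 peak 90 y mm -81.5 | top 55 peak 82 y mm -82.0 | top 60 peak 89 y mm -76.7 | top 65 peak 71 y mm -75.4 | top 70 peak 46 y mm -73.7 | top 75 peak 43 y mm -73.6 | top 80 peak 41 y mm -92.5 | top 85 peak 39 y mm -63.2 | top 90 peak 45 y mm -78.7 | top 95 peak 28 y mm -78.8 | top 100 peak 0 y mm nan | top 105 peak 0 y mm nan | top 110 peak 0 y mm nan | top 115 peak 0 y mm nan | top 120 peak 0 y mm nan | top 125 peak 0 y mm nan | top 130 peak 0 y mm nan | top 135 peak 0 y mm nan | 
side 40 peak 83 y mm -77.0 | side 45 peak 85 y mm -78.9 | side 50 peak 93 y mm -80.3 | side 55 peak 88 y mm -79.2 | side 60 peak 76 y mm -77.0 | side 65 peak 56 y mm -75.3 | side 70 peak 52 y mm -73.3 | side 75 peak 51 y mm -71.7 | side 80 peak 34 y mm -70.4 | side 85 peak 11 y mm -69.4 | side 90 peak 0 y mm nan | side 95 peak 0 y mm nan | side 100 peak 0 y mm nan | side 105 peak 0 y mm nan | side 110 peak 0 y mm nan | side 115 peak 0 y mm nan | side 120 peak 0 y mm nan | side 125 peak 0 y mm nan | side 130 peak 0 y mm nan | side 135 peak 0 y mm nan
[... 1496 characters left out ...]
 120 peak 65 y mm -74.1 | top 125 peak 72 y mm -74.2 | top 130 peak 71 y mm -74.6 | top 135 peak 60 y mm -74.6 | 
side 40 peak 29 y mm -77.9 | side 45 peak 32 y mm -77.9 | side 50 peak 42 y mm -80.0 | side 55 peak 50 y mm -79.3 | side 60 peak 47 y mm -78.1 | side 65 peak 38 y mm -76.4 | side 70 peak 35 y mm -73.7 | side 75 peak 35 y mm -72.0 | side 80 peak 21 y mm -70.6 | side 85 peak 24 y mm -79.0 | side 90 peak 58 y mm -78.2 | side 95 peak 77 y mm -77.9 | side 100 peak 84 y mm -77.3 | side 105 peak 76 y mm -77.2 | side 110 peak 64 y mm -77.5 | side 115 peak 63 y mm -77.3 | side 120 peak 62 y mm -77.2 | side 125 peak 51 y mm -77.4 | side 130 peak 32 y mm -76.5 | side 135 peak 6 y mm -74.5 |
```

```bash
python3 -m jog '[[0.4,0,0,0,0,0,0],[0.4,0,0,0,0,0,0],[0.4,0,0,0,0,0,0],[0.4,0,0,0,0,0,0],[0.4,0,0,-0.02,0,0,0],[0.4,0,0,-0.06,0,0,0],[0.4,0,0,-0.1,0,0,0],[0.4,0,0,-0.15,0,0,0],[0.4,0,0,-0.15,0,0,0]]'; python3 go.py .45,-.2,.25,-86
```

```text
time_s: 66.03
position: [0.6684, -0.3052, 0.2182]
tcp_rot: [[0.062, -0.998, 0.012], [-0.998, -0.062, -0.008], [0.008, -0.011, -1.0]]
force: [0.0, -0.6, -0.0]
opening: 0.4
grasp_force: 0.0
now [ 0.6684 -0.3052  0.2182] a -86.5 tiltz [ 0.012 -0.008 -1.   ] t 66.0 j [-33.  40.  66.   0.  74. 143.] op 0.4 gf 0.0 F [ 0.  -0.6 -0. ]
(0.45, -0.2, 0.25, -86.0) -> [-0.118  0.211 -0.035] [-0.7 -0.5 -0.5]
```

```bash
python3 -m jog '[[0.4,-0.03,0.03,-0.02,0,0,0],[0.4,-0.07,0.08,-0.04,0,0,0],[0.4,-0.11,0.12,-0.06,0,0,0],[0.4,-0.15,0.165,-0.06,0,0,0],[0.4,-0.19,0.21,-0.06,0,0,0],[0.4,-0.21,0.23,-0.06,0,0,0],[0.4,-0.215,0.237,-0.06,0,0,0],[0.4,-0.215,0.237,-0.06,0,0,0],[0.4,-0.215,0.237,-0.06,0,0,0]]'; python3 con.py con4; python3 prf.py con4; python3 chk.py; python3 tur.py; python3 - <<'E'
import cv2,numpy as np
a=cv2.imread('sidec.png')[195:375,260:420]; b=cv2.imread('topc.png')[150:285,265:465]
f=lambda i,h:cv2.resize(i,(int(i.shape[1]*h/i.shape[0]),h),interpolation=2)
w=np.hstack([f(a,330),f(b,330)])[:,:800]
t=cv2.imread('pics/con4.png'); t=np.hstack([t[20:150,430:630],t[270:400,430:630]]); t=cv2.resize(t,(w.shape[1],260))
cv2.imwrite('pics/fin.png',np.vstack([w,t]))
E
```

```text
time_s: 67.15
position: [0.4168, -0.1044, 0.2703]
tcp_rot: [[0.061, -0.998, 0.002], [-0.998, -0.061, -0.001], [0.001, -0.001, -1.0]]
force: [0.8, -0.5, 0.1]
opening: 0.402
grasp_force: 0.0
top bar n 64 centre [ 0.6636 -0.3005  0.0728] yaw mod180 96.29738880170592 ((0.664682924747467, -0.30052751302719116), (0.014654341153800488, 0.04125017672777176), 2.0611166954040527)
top tab 0.52 [0.7752 0.0899 0.0035] loc [-0.1109  0.4566]
top turner_blade 0.85 [ 0.5624 -0.0009  0.0051] loc [-0.1981  0.2423]
side bar n 71 centre [ 0.6637 -0.3087  0.0719] yaw mod180 94.87813547340166 ((0.6644847989082336, -0.3056568205356598), (0.013596834614872932, 0.04033432900905609), 4.26525354385376)
side pointer_tip 0.53 [ 0.555  -0.4429  0.0318] loc [ 0.1078 -0.0768]
side tab 0.5 [ 0.5635 -0.4494  0.0314] loc [ 0.1184 -0.0754]
side turner_blade 0.61 [ 0.5626 -0.0008  0.0031] loc [-0.1981  0.2426]
side turner_blade 0.23 [0.4345 0.5742 0.0001] loc [-0.6938  0.5607]
(250, 700, 3)
now [ 0.4153 -0.1032  0.2701] a -86.5 tiltz [ 0. -0. -1.] t 68.0 j [-29.  12. 106.  -0.  62. 148.] op 0.403 gf 0.0 F [-0.3  0.3  0.1
[... 1263 characters left out ...]
804  0.0477  0.0467] g local 0.0007 -0.0948
side world [ 0.5336 -0.3133  0.0478  0.0466] g local 0.0014 0.0002
side world [ 0.6616 -0.3077  0.0567  0.0209] g local 0.0883 0.0943
top world [ 0.5326 -0.3079  0.0467  0.045 ] g local -0.0031 0.0033
top world [ 0.6023 -0.2389  0.047   0.0452] g local -0.0023 0.1014
top 486 mean [0.4756 0.0027] rect (0.4752938151359558, 0.0026741689071059227) [0.014938619919121265, 0.10668621957302094] yaw -2.015274041369596 z 0.07942856402481613 pitch -0.4209897542196678
side 220 mean [ 0.4713 -0.0088] rect (0.4729706346988678, -0.007958690635859966) [0.016769088804721832, 0.09697681665420532] yaw -1.690796635630109 z 0.07842328748818994 pitch 0.29404580334296854
```

View pics/fin.png

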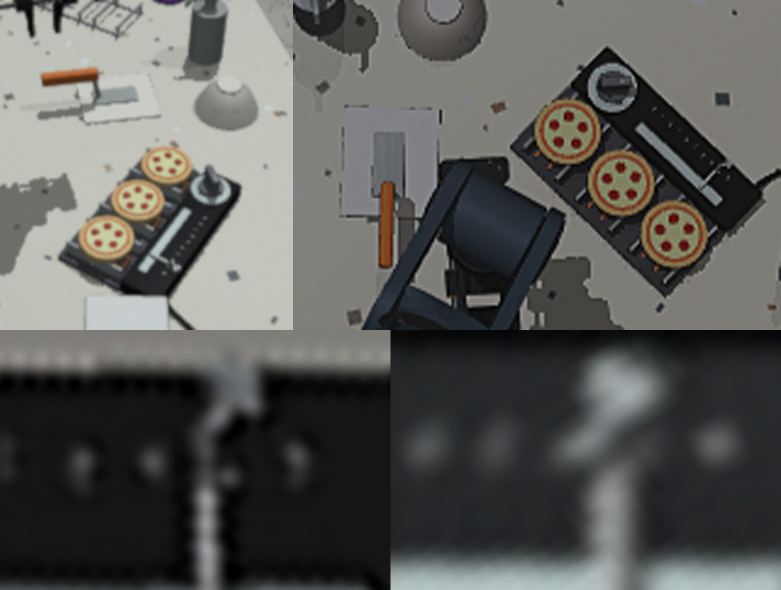

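```bash
python3 - <<'E'
from lane import *
np.set_printoptions(precision=1,suppress=True,linewidth=200)
ox,oy,A=F['g']; t=np.radians(A); cs,sn=np.cos(t),np.sin(t)
for c in('top','side'):
    D=[shot(c)[1] for i in range(8)]; P=cloud(c,np.median(D,0).astype(np.float32))
    x=(P[...,0]-ox)*cs+(P[...,1]-oy)*sn; y=-(P[...,0]-ox)*sn+(P[...,1]-oy)*cs
    g=cv2.cvtColor(cv2.imread(c+'c.png'),cv2.COLOR_BGR2GRAY)
    k=(x>.09)&(x<.128)&(y<-.055)&(y>-.092)&(P[...,2]>.02)
    r=np.c_[x[k]*1e3,y[k]*1e3,P[...,2][k]*1e3,g[k]]; r=r[(r[:,3]>60)|(r[:,2]>35)]
    print(c); print(r[np.argsort(-r[:,0])])
E
```

```text
top
[[124.6 -78.8  40.5 110. ]
 [123.1 -81.3  37.3 116. ]
 [122.7 -76.6  39.1 109. ]
 [119.9 -74.2  40.6  48. ]
 [119.6 -83.3  40.7  92. ]
 [119.4 -78.7  41.9 100. ]
 [118.5 -76.6  37.3  78. ]
 [117.8 -81.1  39.  107. ]
 [117.6 -85.6  39.4  28. ]
 [115.5 -78.8  39.1  93. ]
 [115.2 -83.3  39.7 102. ]
 [112.7 -76.4  40.8 114. ]
 [111.4 -74.2  37.4  80. ]
 [108.8 -76.4  38.   21. ]
 [108.4 -71.8  39.9  56. ]
 [107.1 -63.1  28.7  79. ]
 [105.5 -73.9  41.6  70. ]
 [104.  -79.1  29.7  73. ]
 [102.7 -74.2  35.   72. ]
 [100.7 -58.2  35.2  20. ]
 [ 97.5 -74.   36.5 154. ]
 [ 94.5 -76.1  38.7  52. ]
 [ 92.8 -73.9  36.7 152. ]]
side
[[127.3 -79.7  37.5 114. ]
 [126.2 -84.3  41.7 139. ]
 [126.2 -78.1  39.5 123. ]
 [126.2 -83.5  36.2  88. ]
 [125.  -87.8  40.  124. ]
 [124.8 -86.7  34.1  64. ]
 [124.7 -81.7  42.4 153. ]
 [123.5 -85.1  40.6 161. ]
 [122.5 -89.   39.5 127. ]
 [122.5 -88.3  34.2  69. ]
 [122.2 -76.9  40.  112. ]
 [121.9 -82.3  40.9 154. ]
 [121.5 -68.3  30.3  68. ]
 [121.1 -86.5  40.4 160. ]
 [120.3 -79.5  41.5 113. ]
 [119.9 -84.6  42.1 153. ]
 [118.3 -86.6  33.9  86. ]
 [118.3 -8
[... 289 characters left out ...]
109.4 -76.9  35.6  91. ]
 [108.6 -80.6  29.8  63. ]
 [107.9 -79.8  33.   64. ]
 [107.5 -67.3  33.1  98. ]
 [106.4 -82.6  30.4  64. ]
 [106.  -76.2  32.4  74. ]
 [105.5 -75.8  36.2  77. ]
 [105.2 -63.   31.7  61. ]
 [104.9 -80.1  31.2  74. ]
 [104.2 -79.1  34.2 104. ]
 [104.1 -66.9  30.5  74. ]
 [104.  -79.5  39.1 118. ]
 [100.8 -78.8  31.6  94. ]
 [100.4 -78.4  35.4 141. ]
 [ 99.8 -71.3  32.   83. ]
 [ 99.3 -76.8  37.5 130. ]
 [ 98.2 -80.   31.   69. ]
 [ 97.7 -79.4  34.6 129. ]
 [ 96.8 -78.1  37.1 139. ]
 [ 96.1 -70.7  33.5  63. ]
 [ 93.9 -78.9  36.  143. ]
 [ 93.7 -77.9  30.3  96. ]
 [ 93.3 -71.5  32.3  88. ]
 [ 93.  -77.5  38.5 131. ]
 [ 91.7 -80.4  31.4  67. ]
 [ 90.7 -78.8  33.7 127. ]]
```

```bash
python3 go.py .6650,-.3045,.15,-86.3 .665,-.3045,.0605,-86.3
```

```text
now [ 0.4154 -0.1032  0.2701] a -86.5 tiltz [ 0.  0. -1.] t 69.2 j [-29.  12. 106.   0.  62. 148.] op 0.401 gf 0.0 F [ 0.5  0.8 -0.2]
(0.665, -0.3045, 0.15, -86.3) -> [ 0.216 -0.237  0.12 ] [-0.   0.  -0.2]
(0.665, -0.3045, 0.0605, -86.3) -> [ 0.216 -0.237  0.21 ] [-0.   0.  -0.2]
```

```bash
python3 -m jog '[[0.4,0.03,-0.03,0,0,0,0],[0.4,0.07,-0.075,0.01,0,0,0],[0.4,0.11,-0.12,0.03,0,0,0],[0.4,0.15,-0.165,0.06,0,0,0],[0.4,0.19,-0.21,0.09,0,0,0],[0.4,0.216,-0.237,0.12,0,0,0],[0.4,0.216,-0.237,0.12,0,0,0],[0.4,0.216,-0.237,0.12,0,0,0],[0.4,0.216,-0.237,0.15,0,0,0],[0.4,0.216,-0.237,0.18,0,0,0],[0.4,0.216,-0.237,0.2,0,0,0],[0.4,0.216,-0.237,0.209,0,0,0],[0.4,0.216,-0.237,0.209,0,0,0],[0,0.216,-0.237,0.209,0,0,0],[0,0.216,-0.237,0.209,0,0,0],[0,0.216,-0.237,0.209,0,0,0],[0,0.216,-0.237,0.209,0,0,0],[0,0.216,-0.237,0.209,0,0,0]]'; python3 con.py con5; python3 prf.py con5 | cut -c1-700
```

```text
time_s: 71.5
position: [0.6645, -0.3046, 0.0618]
tcp_rot: [[0.061, -0.998, -0.001], [-0.998, -0.061, -0.0], [0.0, 0.001, -1.0]]
force: [-5.0, -0.2, 4.9]
opening: 0.157
grasp_force: 30.0
top bar n 30 centre [0.5116 0.5498 0.4177] yaw mod180 52.0735555991765 ((0.502612292766571, 0.5182900428771973), (0.9617781043052673, 0.9421213865280151), 89.503662109375)
top pointer_tip 0.16 [ 0.5311 -0.3137  0.0007] loc [-0.0001 -0.0018]
side bar n 89 centre [ 0.6635 -0.3137  0.0729] yaw mod180 163.48568331722586 ((0.6660842299461365, -0.3114469349384308), (0.029607560485601425, 0.03613925725221634), 84.92239379882812)
side pointer_tip 0.52 [ 0.5528 -0.4407  0.032 ] loc [ 0.1047 -0.0768]
side tab 0.56 [ 0.56   -0.4489  0.0326] loc [ 0.1156 -0.0775]
side tab 0.24 [0.4343 0.5743 0.0016] loc [-0.6941  0.5607]
side turner_blade 0.61 [ 0.5654 -0.004   0.0013] loc [-0.1938  0.2423]
(250, 700, 3)
now [ 0.6645 -0.3047  0.0618] a -86.5 tiltz [-0.001 -0.    -1.   ] t 72.3 j [-33.  49.  72.  -0.  59. 143.] op 0.157 gf 30.0 F [-4.1  0.1  5.4]
top 40 peak 29 y mm -81.1 | top 45 peak 44 y mm -81.4 | top 50 peak 
[... 387 characters left out ...]
 120 peak 65 y mm -74.1 | top 125 peak 74 y mm -74.2 | top 130 peak 73 y mm -74.6 | top 135 peak 60 y mm -74.6 | 
side 40 peak 31 y mm -77.5 | side 45 peak 35 y mm -78.2 | side 50 peak 43 y mm -80.0 | side 55 peak 49 y mm -79.5 | side 60 peak 49 y mm -77.4 | side 65 peak 42 y mm -76.1 | side 70 peak 37 y mm -74.0 | side 75 peak 34 y mm -71.7 | side 80 peak 19 y mm -70.4 | side 85 peak 25 y mm -79.0 | side 90 peak 58 y mm -78.4 | side 95 peak 77 y mm -77.7 | side 100 peak 84 y mm -77.3 | side 105 peak 78 y mm -77.2 | side 110 peak 67 y mm -77.2 | side 115 peak 64 y mm -77.2 | side 120 peak 64 y mm -77.2 | side 125 peak 51 y mm -77.4 | side 130 peak 32 y mm -76.5 | side 135 peak 7 y mm -74.6 |
```

Turn back about 1 mm of pointer travel (2.3°), release and retreat.

```bash
python3 -m jog '[[0,0,0,-0.001,0,0,-1.2],[0,0,0,-0.001,0,0,-2.3],[0,0,0,-0.001,0,0,-2.3],[0,0,0,-0.001,0,0,-2.3],[0.4,0,0,-0.001,0,0,-2.3],[0.4,0,0,-0.001,0,0,-2.3],[0.4,0,0,-0.001,0,0,-2.3],[0.4,0,0,-0.001,0,0,-2.3],[0.4,0,0,-0.02,0,0,-2.3],[0.4,0,0,-0.06,0,0,-2.3],[0.4,0,0,-0.11,0,0,-2.3],[0.4,0,0,-0.15,0,0,-2.3],[0.4,-0.04,0.04,-0.18,0,0,-2.3],[0.4,-0.08,0.085,-0.2,0,0,-2.3],[0.4,-0.12,0.13,-0.21,0,0,-2.3],[0.4,-0.16,0.175,-0.21,0,0,-2.3],[0.4,-0.2,0.22,-0.21,0,0,-2.3],[0.4,-0.215,0.237,-0.21,0,0,-2.3],[0.4,-0.215,0.237,-0.21,0,0,-2.3],[0.4,-0.215,0.237,-0.21,0,0,-2.3]]'; python3 con.py con6; python3 prf.py con6 | cut -c1-780; python3 chk.py; python3 tur.py
```

```text
time_s: 74.8
position: [0.4172, -0.1054, 0.2722]
tcp_rot: [[0.101, -0.995, 0.004], [-0.995, -0.101, -0.002], [0.002, -0.003, -1.0]]
force: [0.8, -0.7, 0.5]
opening: 0.401
grasp_force: 0.0
top bar n 65 centre [ 0.6631 -0.2999  0.0733] yaw mod180 97.79415454156168 ((0.6645815372467041, -0.3004496097564697), (0.015077266842126846, 0.039407309144735336), 3.2666995525360107)
top pointer_tip 0.65 [0.7726 0.0888 0.003 ] loc [-0.112  0.454]
top turner_blade 0.55 [ 0.5605 -0.002   0.0044] loc [-0.1987  0.2402]
side bar n 71 centre [ 0.6637 -0.3088  0.0716] yaw mod180 97.39949010777117 ((0.6653517484664917, -0.3050725758075714), (0.014602110721170902, 0.041006918996572495), 5.737651348114014)
side pointer_tip 0.55 [ 0.5559 -0.4384  0.0307] loc [ 0.1053 -0.0729]
side tab 0.46 [ 0.5632 -0.4494  0.0319] loc [ 0.1182 -0.0756]
side turner_blade 0.78 [ 0.5661 -0.0024  0.008 ] loc [-0.1945  0.2439]
(250, 700, 3)
now [ 0.4154 -0.1042  0.2711] a -84.2 tiltz [ 0.  0. -1.] t 75.6 j [-29.  12. 106.   0.  62. 145.] op 0.399 gf 0.0 F [ 0.8 -0.4 -0.2]
top 40 peak 65 y mm -81.2 | top 45 peak 93 y mm -81.4 | t
[... 1251 characters left out ...]
world [ 0.6038 -0.244   0.0477  0.0481] g local 0.0024 0.0988
side world [ 0.7703 -0.0828  0.038   0.054 ] g local 0.0072 0.3305
top world [ 0.6022 -0.2398  0.0468  0.0453] g local -0.0017 0.1007
top world [ 0.5338 -0.3088  0.047   0.0454] g local -0.0017 0.0035
top world [ 0.4654 -0.3763  0.0466  0.045 ] g local -0.0028 -0.0926Traceback (most recent call last):
  File "tur.py", line 24, in <module>
    turner('top'); turner('side')
    ~~~~~~^^^^^^^
  File "tur.py", line 6, in turner
    p,d=shot(c); P=cloud(c,d); h=cv2.cvtColor(p,cv2.COLOR_BGR2HSV)
        ~~~~^^^
  File "h.py", line 4, in shot
    p,d=viewer.capture(cam)
        ~~~~~~~~~~~~~~^^^^^
ValueError: 200 camera calls are used up
```

```bash
python3 -c "
from rig import workorder; print(workorder.hand_in())"
```

```text
the job is handed in; nothing more can be done
None
```

I moved all three pizzas with the turner onto their own grate lanes, each within about 6 mm of the lane middle. The turner is flat in the middle of its tile and released, and the dial is set so the pointer lines up with the tab to about 1 mm in the camera images. The job is handed in, but I got no verdict back.

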